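# Wedge a bench stake tight in its holder

## Task

Take the tapered wooden wedge (not the straight bar) out of its rack and set it, thin end first, in the leaning slot of the steel stake holder, then let go of it. Pick up the wooden tapper and with its foot, not with the fingers, drive the wedge in along the slot until the stake has moved all the way against the back of its socket and is tight; then stand the tapper upright on the worktop and let go. Leave the bar in the rack, and do not disturb the brass weight, the loupe or the stapler.

Things in the scene. Friction and masses are not known exactly. Their poses are not given: they have to be found in the camera images.
- socket_mouth (a point): Centre of the slot's mouth in the steel holder's leaning top face, 84 mm up. z points out of the slot, up and leaning 30 degrees from vertical toward the holder's front ; y is horizontal along the slot's long side (28 mm); x goes across the slot (12 mm at first) to the stake. 45-degree lips 6 mm high lead in on both long sides. Slot 60 mm deep, each face leaning in 1 mm in 12 downward, like the wedge.
- holder: The fixed steel stake holder: base plate 150 x 100 mm, origin under it, front toward -x. The socket block's top face reaches from the slot's centre 20 mm to the low side, 44 mm to the stake side, 24 mm to either side in y. The stake's flat head stands 19 mm above that face, its horn 20 mm, from 12 to 105 mm on the stake side.
- stake (a joint): Travel in m of the stake (bright metal, square shank, flat head, round horn) away from the slot along socket_mouth's x: 0 at the start (loose, sprung toward the slot with 3 to 7 N), 0.004 or a little more hard against the far wall (tight). The wedge moves it 1 mm per 6 mm driven, takes some 4 to 15 N of push rising toward the stop, and stays by friction where it is left.
- wedge_mid (a point): Centre of the wooden wedge, half-way up its 80 mm; it stands head up in a rack pocket, z from thin end to head. 24 mm wide along y all the way up (grip across this); along x 7 mm thick at the thin end, growing evenly to 17.7 mm at 64 mm up, then a head 24 x 24 x 16 mm. 50 g. Fits either way round. It goes about 30 mm into the slot before touching both faces; tight, about 54 mm.
- wedge_tip (a point): Middle of the wedge's thin end face, 40 mm below wedge_mid; z to the head.
- wedge_head (a point): Middle of the top of the wedge's square head, 40 mm above wedge_mid: the place to tap. z out of the head.
- bar_mid (a point): Centre of a straight wooden bar 12 x 24 x 80 mm, no head or taper, standing in the rack's other pocket, 64 mm from the wedge; leave it there.
- rack: Fixed wooden rack 130 x 64 x 36 mm high, long side along its x (the same line as the wedge's x), origin under its middle; two pockets 30 mm deep, 17 x 28 mm, at x = -32 and +32 mm; either may hold the wedge. Pocket floors are 6 mm above the worktop.
- tapper_mid (a point): Centre of the turned wooden tapper, 47.5 mm above its foot's underside. It stands upright on the worktop, round about its z: flat foot 38 mm across and 18 mm high, a cone up to 26 mm, then a handle 24 mm across to its top at 95 mm (grip there). 150 g.
- tapper_face (a point): Middle of the underside of the tapper's foot, the face that taps; z up the handle.
- tapper: The tapper, origin at the middle of its foot's underside, z up the handle.
- wedge: The wedge, origin at the middle of its thin end, z to the head.
- weight: Brass check weight 22 x 22 x 32 mm standing in front of the holder; leave it. Origin under its middle.
- loupe: Small folding loupe 28 x 60 x 19 mm lying behind the holder; leave it. Origin under its middle.
- stapler: Stapler 32 x 136 x 43 mm behind the holder; leave it. Origin under its middle.
Things that resemble listed ones, but are neither listed nor needed, are in the scene too. What is shaped like the wedge but turquoise is not meant. Leave any turquoise look-alike of the tapper alone.

How it is judged:
By the outcome, as a careful person would: the job done as asked, in the order asked, and still so for the second after the job is handed in, with the robot touching nothing.
It also fails if it takes over 58 s, if anything falls off the work surface, if the arm or the gripper's body presses on something with over 40 N, if the wrist force passes 120 N, or if a joint passes its speed limit or range.

## Robot

A 6-joint arm with a two-finger parallel gripper is mounted at the origin on a cart in front of the work surface, level with it; the furniture and walls round the work are solid. World frame = base frame: x ahead of the robot, y to its left, z up, the work surface at z = 0. Lengths are in m, angles in rad, forces in N, time in s.
With the tool pointing down it reaches from about 0.375 to 0.9 m from the base axis. Payload 3.1 kg.
Tool frame: the origin (TCP) lies midway between the tips of the shut fingers; the grasp point (between the pads) lies 19 mm behind it; z points along the fingers, y is the direction in which the jaws open and shut (so a half turn about z gives the same grasp; the last joint's range is limited). The gripper opens to 85 mm and grips with 20 to 120 N. Pads are 22 mm wide; open, the fingers measure 114 mm over their backs; the gripper's body (76 mm by 85 mm) begins 54 mm behind the grasp point. The pads swing forward as they close: fully open they stand 13 mm farther back than shut.
Start: joints at [-1.315, 0.527, 1.433, -0, 1.181, -0.178], TCP at [0.263, -0.567, 0.231] pointing down, gripper open.
Joint ranges: [-3.08, 3.08], [-0.75, 2.2], [0.22, 2.44], [-1.43, 4.57], [0, 2.65], [-2.85, 2.85]. Speed limits (rad/s): [2.79, 2.79, 3.14, 3.14, 3.14, 3.14].

## Interface

Orientations are given as a unit quaternion [x, y, z, w].
In Python, from station import manip gives the robot as it stands. The module is installed in compiled form; this text tells all that it offers.
- The arm moves only by the tool drive_tool, never from a script. Its argument "deltas" is one flat list of numbers, 4 for each row, row after row: the shift along the tool's x, y, z in cm, then the turn about the tool's z in degrees. A call has 1 to 12 rows; each row is the pose to reach, as a shift and turn from the pose measured when the call began, along the tool's axes at that moment; what a row does not reach only later rows make up. A row lasts 1/10 s, in which the tool goes at most 50 mm and 8.59 degrees, less where a joint would pass 70% of its speed; a pose out of reach is approached as far as the arm can. A call with a gripper value outside its range is refused whole. "hand" is the finger opening in cm, from 0 to 8.54, set as the call begins (left out, the last holds). The fingers move at their own pace and stop on an object; "squeeze" is the grip in N (left out, the last holds). Time passes only in rows, so rows that repeat a pose let the fingers close. It gives the time, the measured TCP pose, the force and the opening at its end, in the units of the state.
- manip.sense(): the state, without advancing time (a new reading comes with each control period).
- manip.snapshot(name): name is "side" or "top"; returns a dict with "frame" (480x640x3 uint8, red, green, blue), "depth" (480x640 float32, m along the optical axis (not along the pixel's ray), 0 where there is no reading), "fx", "fy", "cx", "cy" (pixels), "k1" (the pictures are not rectified: a ray, as slopes to the right and down, at radius r is drawn at 1 + k1 r^2 times it, then the intrinsics apply), "R" (3x3) and "t" (3): a world point X has camera coordinates R X + t. Camera axes: x right, y down, z forward; pixel columns grow to the right and rows downward; lengths in m; the calibration is good to about 2 mm. A picture is of the moment at which its call begins.
- manip.sign_off(): hands the job in, once; it reports no verdict.
The state is a dict: "t": time; "q": joint angles; "qd": joint speeds; "tau": joint torques, N m; "tcp_pos": TCP position; "tool_rot": TCP orientation; "force": force on the tool from outside, world axes, zero at the start; "ft_torque": the same for the moment, N m; "finger_gap": opening from 0.0 (shut) to 1.0 (fully open).
Only numpy, scipy, OpenCV 4.12 (cv2) and the standard library are available. Lean on these libraries where they do the work, as an engineer would, in place of code of your own. Each camera call takes 0.05 s, during which the arm holds its last target.

## Working session

There is one attempt and no reset: what is moved stays moved. The work goes in short steps, Python scripts to look and compute and a tool call to move; the robot and the scene stay as the last step left them, time stands still between calls to the robot, and variables do not carry over. Pictures are saved under pics/ and viewed, and the job is handed in when it is done.

Besides the shell and the picture viewer there is one more tool, called after "Emit:" as name(argument=value, ...) on one line, values as JSON. drive_tool: Moves the arm, as the interface text tells. Its arguments: {"type":"object","properties":{"deltas":{"type":"array"},"hand":{"type":"number"},"squeeze":{"type":"number"}},"required":["deltas"]}

```bash
mkdir -p pics; ls; python3 - <<'E'
from station import manip
import cv2,numpy as np
print(manip.sense())
for n in ("side","top"):
    s=manip.snapshot(n)
    np.savez(f"{n}0.npz",**s)
    cv2.imwrite(f"pics/{n}0.png",s["frame"][:,:,::-1])
    print(n,s["fx"],s["fy"],s["cx"],s["cy"],s["k1"],s["R"],s["t"])
E
```

```text
pics
{'t': 0.0, 'q': array([-1.31549221e+00,  5.28463973e-01,  1.43391110e+00, -1.07097533e-05,
        1.18139101e+00, -1.78482823e-01]), 'qd': array([ 0.00123973,  0.00035419, -0.00073146, -0.00108898,  0.00108066,
       -0.00027299]), 'tau': array([-4.19000698e-04, -4.42356670e+01, -1.78024381e+01, -2.64036962e-04,
        8.68424977e-03,  2.18728950e-06]), 'tcp_pos': array([ 0.26254307, -0.56639053,  0.23033217]), 'tool_rot': array([ 9.76569661e-01,  2.15198782e-01, -4.66793707e-05, -1.08572566e-03]), 'force': array([0.28332192, 0.24155122, 0.45631736]), 'ft_torque': array([ 0.00371023, -0.02762857, -0.02025874]), 'finger_gap': 0.9977593159830184}
side 529.2452815618125 529.2452815618125 317.28567212409087 240.87219257911633 -0.07487360880402551 [[-0.8835087  -0.46807209  0.01791373]
 [-0.29564861  0.52757162 -0.79640447]
 [ 0.36332393 -0.70892645 -0.60449898]] [0.50103317 0.23193131 0.85431283]
top 528.2943874082097 528.2943874082097 320.1048716768038 228.63233073063384 -0.08662165211306538 [[ 4.98048070e-03 -9.99987313e-01 -7.54494413e-04]
 [-9.93366573e-01 -4.86082246e-03 -1.14887874e-01]
 [ 1.14882749e-01  1.32168637e-03 -9.93378179e-01]] [-0.02827097  0.57625883  1.0230784 ]
```

View pics/side0.png

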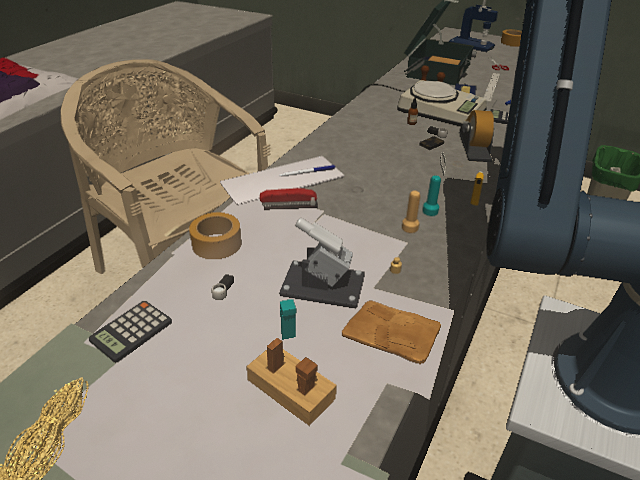

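View pics/top0.png

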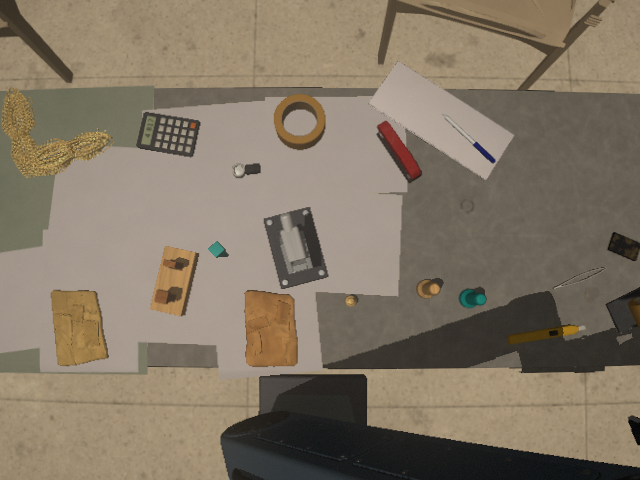

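The top view shows the rack near (175,280), with two brown pieces at (167,296) and (176,265), the holder at (295,248) and the wooden tapper at (430,288). The turquoise tapper is at (473,297), the turquoise wedge at (217,249) and the brass weight at (351,300). I'll enlarge these next.

```bash
cat > h.py <<'E'
import numpy as np,cv2
from scipy.spatial.transform import Rotation as Ro
def K(s): return np.array([[s['fx'],0,s['cx']],[0,s['fy'],s['cy']],[0,0,1.]]),np.array([float(s['k1']),0,0,0,0])
def rays(s,uv):
    k,d=K(s); p=cv2.undistortPoints(np.array(uv,float).reshape(-1,1,2),k,d).reshape(-1,2)
    return np.c_[p,np.ones(len(p))]
def onplane(s,uv,z):
    r=rays(s,uv)@s['R']; c=-s['R'].T@s['t']
    return c+r*((z-c[2])/r[:,2])[:,None]
def cloud(s):
    v,u=np.mgrid[0:480,0:640]; r=rays(s,np.c_[u.ravel(),v.ravel()])
    return ((r*s['depth'].reshape(-1,1)-s['t'])@s['R']).reshape(480,640,3)
def proj(s,X):
    k,d=K(s); return cv2.projectPoints(np.array(X,float).reshape(-1,1,3),cv2.Rodrigues(s['R'])[0],s['t'],k,d)[0].reshape(-1,2)
def load(f): 
    z=np.load(f); return {a:z[a] for a in z.files}
def crop(s,x0,y0,w,h,sc,name):
    im=cv2.resize(s['frame'][y0:y0+h,x0:x0+w,::-1],None,fx=sc,fy=sc,interpolation=cv2.INTER_CUBIC); cv2.imwrite(name,im)
E
python3 - <<'E'
from h import *
t=load('top0.npz'); s=load('side0.npz')
crop(t,140,230,200,100,4,'pics/a.png'); crop(s,230,200,160,220//2*2-100,5,'pics/b.png');crop(s,235,320,120,110,5,'pics/c.png')
P=cloud(t)
for n,(u,v) in dict(table=(230,200),w1=(163,296),w2=(168,263),rack=(175,285),tap=(424,287),base=(310,270),stake=(290,235)).items(): print(n,P[v,u].round(4))
P=cloud(s)
for n,(u,v) in dict(table=(230,330),w1=(307,365),w2=(274,345),tap=(413,195),weight=(396,264)).items(): print(n,P[v,u].round(4))
E
```

```text
table [ 0.6398  0.163  -0.0027]
w1 [0.4407 0.2713 0.0838]
w2 [0.5032 0.2636 0.0843]
rack [0.462  0.2622 0.0353]
tap [ 0.4608 -0.2294  0.0463]
base [ 0.4946 -0.0054  0.0107]
stake [0.5531 0.0288 0.1323]
table [ 0.6296  0.2121 -0.    ]
w1 [0.439  0.2769 0.0851]
w2 [0.5009 0.2676 0.0855]
tap [ 0.4588 -0.229   0.0923]
weight [ 0.4317 -0.0796  0.0202]
```

View pics/a.png

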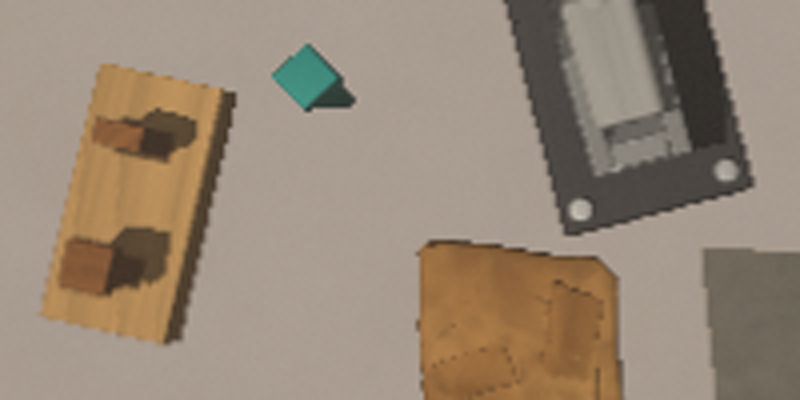

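View pics/b.png

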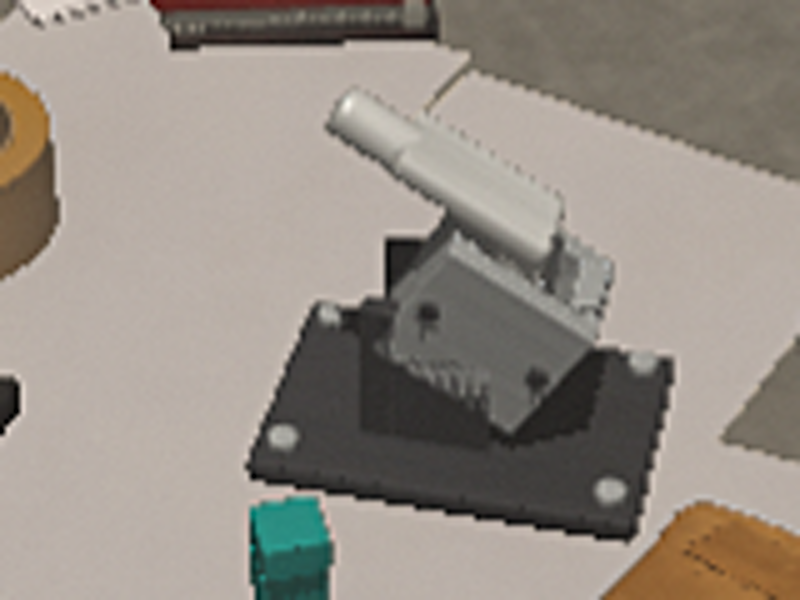

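View pics/c.png

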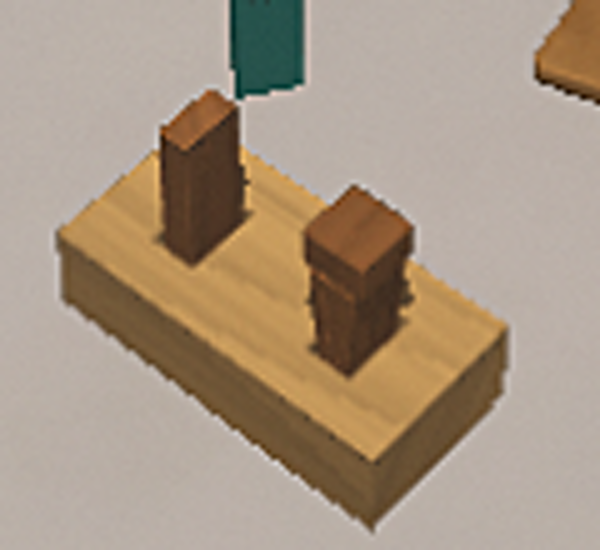

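```bash
python3 - <<'E'
from h import *
t=load('top0.npz'); s=load('side0.npz')
crop(t,260,200,72,90,9,'pics/d.png'); crop(s,290,210,80,70,10,'pics/e.png')
P=cloud(t)
import cv2
# base plate: dark mask
f=t['frame'].astype(int); g=f.sum(2)
sub=np.zeros(g.shape,np.uint8); sub[195:300,255:335]=((P[...,2]>0.004)&(P[...,2]<0.2))[195:300,255:335]*255
r=cv2.minAreaRect(cv2.findNonZero(sub)); print(r)
b=cv2.boxPoints(r); X=onplane(t,b,0.01); print(X.round(4)); print(np.linalg.norm(X-np.roll(X,1,0),axis=1))
# depth at holder grid
for v in range(210,290,6): print(v,[tuple((P[v,u]*1000).round(0).astype(int)) for u in range(278,318,6)])
E
```

```text
((294.5, 247.0), (79.0, 104.0), 0.0)
[[ 0.4354  0.1053  0.01  ]
 [ 0.6482  0.1092  0.01  ]
 [ 0.6489 -0.0537  0.01  ]
 [ 0.4364 -0.0541  0.01  ]]
[0.1594244  0.21283175 0.16289428 0.21252167]
210 [(np.int64(619), np.int64(62), np.int64(1)), (np.int64(619), np.int64(50), np.int64(1)), (np.int64(619), np.int64(37), np.int64(0)), (np.int64(618), np.int64(24), np.int64(6)), (np.int64(618), np.int64(12), np.int64(9)), (np.int64(617), np.int64(0), np.int64(10)), (np.int64(620), np.int64(-12), np.int64(-4))]
216 [(np.int64(605), np.int64(61), np.int64(8)), (np.int64(586), np.int64(39), np.int64(148)), (np.int64(586), np.int64(28), np.int64(148)), (np.int64(605), np.int64(24), np.int64(12)), (np.int64(605), np.int64(12), np.int64(13)), (np.int64(605), np.int64(0), np.int64(11)), (np.int64(607), np.int64(-13), np.int64(0))]
222 [(np.int64(592), np.int64(61), np.int64(10)), (np.int64(575), np.int64(39), np.int64(142)), (np.int64(576), np.int64(29), np.int64(142)), (np.int64(593), np.int64(24), np.int64(8)), (np.int64(592), np.int64(12), np.int64(11)), (np.int64(593), np.int64(-1), np.int64(9))
[... 2877 characters left out ...]
-1), np.int64(12)), (np.int64(482), np.int64(-14), np.int64(12))]
282 [(np.int64(470), np.int64(60), np.int64(0)), (np.int64(470), np.int64(47), np.int64(17)), (np.int64(470), np.int64(35), np.int64(8)), (np.int64(470), np.int64(23), np.int64(7)), (np.int64(470), np.int64(11), np.int64(10)), (np.int64(470), np.int64(-1), np.int64(9)), (np.int64(471), np.int64(-13), np.int64(1))]
288 [(np.int64(458), np.int64(60), np.int64(-1)), (np.int64(458), np.int64(47), np.int64(12)), (np.int64(458), np.int64(36), np.int64(-3)), (np.int64(458), np.int64(23), np.int64(1)), (np.int64(458), np.int64(11), np.int64(-2)), (np.int64(458), np.int64(-1), np.int64(0)), (np.int64(458), np.int64(-14), np.int64(-3))]
```

View pics/d.png

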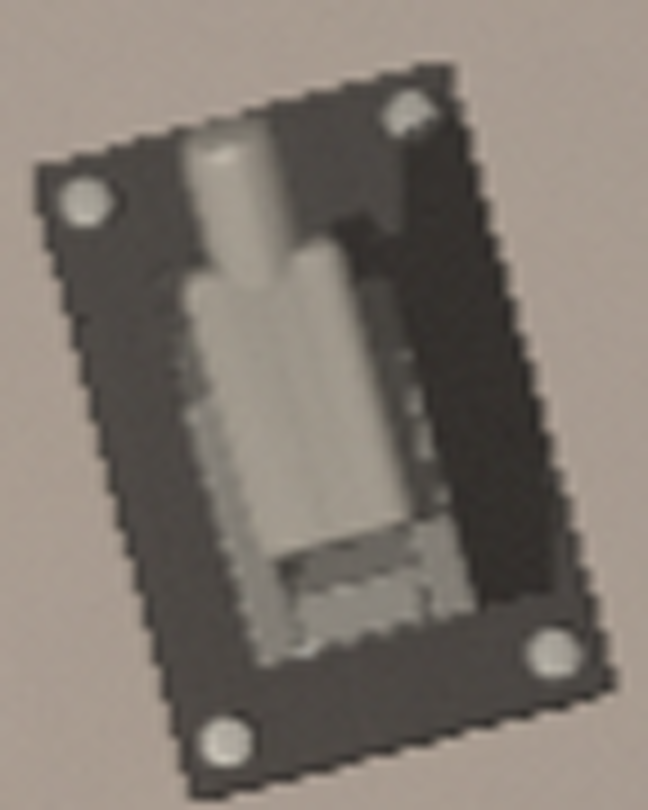

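View pics/e.png

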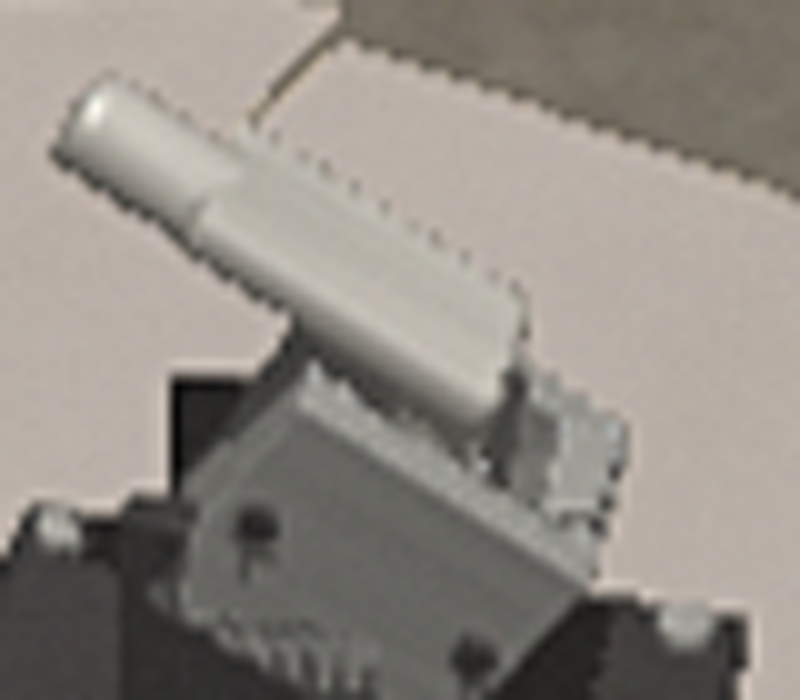

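```bash
cat >> h.py <<'E'
def tri(s,t,us,ut):
    A=[];B=[]
    for c,u in((s,us),(t,ut)):
        d=(rays(c,[u])@c['R'])[0]; d/=np.linalg.norm(d); o=-c['R'].T@c['t']; M=np.eye(3)-np.outer(d,d); A.append(M);B.append(M@o)
    X=np.linalg.solve(A[0]+A[1],B[0]+B[1]); 
    return X,[np.linalg.norm(A[i]@X-B[i]) for i in (0,1)]
def rect(pts): # world xy points in m
    r=cv2.minAreaRect((pts*1000).astype(np.float32)); b=cv2.boxPoints(r); return np.array(r[0]),r[1],b
E
python3 - <<'E'
from h import *
t=load('top0.npz'); s=load('side0.npz')
print('cams',-t['R'].T@t['t'],-s['R'].T@s['t'])
f=t['frame'].astype(int); 
hsv=cv2.cvtColor(t['frame'],cv2.COLOR_RGB2HSV)
# base: everything not paper-bright/warm in window, corners fit
g=cv2.cvtColor(t['frame'],cv2.COLOR_RGB2GRAY)
m=np.zeros(g.shape,np.uint8); m[200:292,258:335]=(g[200:292,258:335]<115)*255
m=cv2.morphologyEx(m,cv2.MORPH_OPEN,np.ones((2,2)))
c=max(cv2.findContours(m,cv2.RETR_EXTERNAL,cv2.CHAIN_APPROX_NONE)[0],key=cv2.contourArea).reshape(-1,2)
X=onplane(t,c,0.010)
ce,wh,b=rect(X[:,:2]); print('base',ce,wh,b.round(1).tolist())
fit=[]
# rack: wood mask
for name,win,z in(('rack',(240,320,145,205),.036),):
    a,bb,cc,d=win; mm=np.zeros(g.shape,np.uint8)
    h=hsv[a:bb,cc:d]; mm[a:bb,cc:d]=((h[...,1]>85)&(h[...,0]<25)&(h[...,2]>110))*255
    cn=max(cv2.findContours(mm,cv2.RETR_EXTERNAL,cv2.CHAIN_APPROX_NONE)[0],key=cv2.contourArea).reshape(-1,2)
    X=onplane(t,cn,z); print(name,rect(X[:,:2]))
def p(n,us,ut): print(n,*tri(s,t,us,ut))
p('block front-left',(349.7,267.5),(289.1,274.2))
# wedge head corners: side c.png (x/5+235,y/5+320), top a.png(x/4+140,y/4+230)
cs=[(305,235),(353,185),(413,230),(363,275)]
for q in cs: print('wh side z86',onplane(s,[(q[0]/5+235-.4,q[1]/5+320-.4)],.086)[0].round(4))
for q in [(72,237),(117,243),(110,295),(60,287)]: print('wh top z86',onplane(t,[(q[0]/4+140-.4,q[1]/4+230-.4)],.086)[0].round(4))
E
```

```text
cams [ 0.45504301 -0.02682171  1.08248758] [0.20084504 0.71780422 0.692167  ]
base [538.73913574  22.61170578] (149.79495239257812, 99.27596282958984) [[453.3999938964844, 50.70000076293945], [479.6000061035156, -45.0], [624.0999755859375, -5.5], [597.9000244140625, 90.30000305175781]]
rack (array([471.48590088, 267.55496216]), (65.01464080810547, 129.1038055419922), array([[401.5561 , 249.29318],
       [527.7947 , 222.24498],
       [541.4157 , 285.81674],
       [415.17712, 312.86493]], dtype=float32))
block front-left [0.48411898 0.03323672 0.07266204] [np.float64(6.402359911660616e-05), np.float64(6.402359911666091e-05)]
wh side z86 [0.4517 0.2881 0.086 ]
wh side z86 [0.4486 0.265  0.086 ]
wh side z86 [0.4252 0.2714 0.086 ]
wh side z86 [0.4301 0.2927 0.086 ]
wh top z86 [0.4541 0.2814 0.086 ]
wh top z86 [0.4515 0.2597 0.086 ]
wh top z86 [0.427  0.2623 0.086 ]
wh top z86 [0.4305 0.2864 0.086 ]
```

```bash
python3 - <<'E'
from h import *
t=load('top0.npz'); s=load('side0.npz')
# project expected head from rack geometry
a=np.deg2rad(-12.1); ux=np.array([np.cos(a),np.sin(a)]); uy=np.array([-ux[1],ux[0]])
c=np.array([471.5,267.55])
def draw(cam,pts,im,sc,o,col):
    p=((proj(cam,pts)-o+.5)*sc).astype(int); cv2.polylines(im,[p.reshape(-1,1,2)],True,col,1)
for cam,o,n in((t,(145,240),'t'),(s,(240,320),'s')):
    im=cam['frame'][o[1]:o[1]+105,o[0]:o[0]+105,::-1]; im=cv2.resize(im,None,fx=5.5,fy=5.5,interpolation=cv2.INTER_CUBIC)
    def box(cx,cy,hx,hy,z,col):
        q=[c+ux*(cx+i*hx)+uy*(cy+j*hy) for i,j in((-1,-1),(1,-1),(1,1),(-1,1))]
        draw(cam,[[*(v/1000),z/1000] for v in q],im,5.5,np.array(o),col)
    box(0,0,65,32,36,(0,255,0)); box(0,0,65,32,0,(0,255,255)); box(-32,0,12,12,86,(0,0,255)); box(-32,0,12,12,70,(0,0,255));box(32,0,6,12,86,(255,0,0))
    cv2.imwrite(f'pics/ov_{n}.png',im)
E
```

```text
(no output)
```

View pics/ov_t.png

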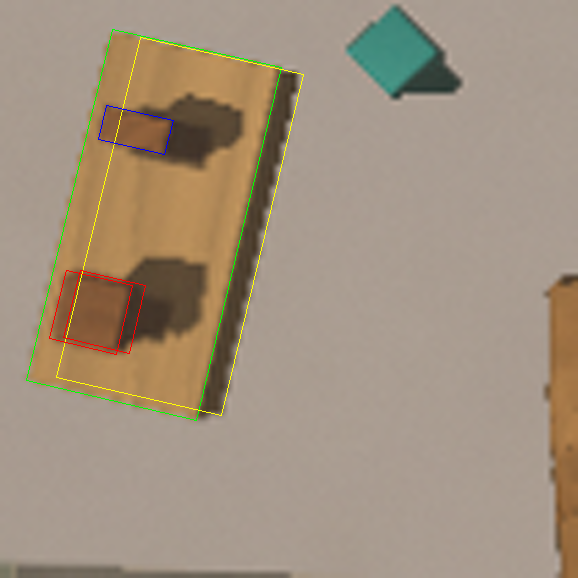

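View pics/ov_s.png

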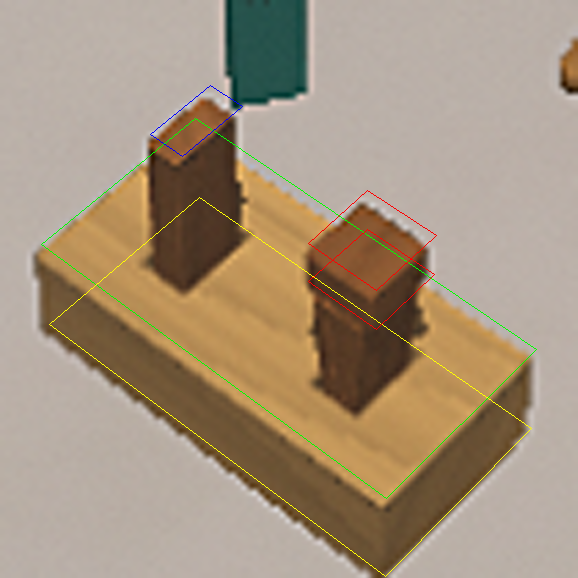

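```bash
python3 - <<'E'
from h import *
t=load('top0.npz'); s=load('side0.npz')
print('bar',tri(s,t,(274.7,343.6),(169.4,263.1)))
print('wedge',tri(s,t,(306.3,365.8),(140+89.5/4-.4,230+265/4-.4)))
# side vs top rack check: rack top corners in side overlay image /5.5 + o
for n,us,ut in(('near-right',(535,362),(200,412)),('front',(383,505),(30,376)),('left',(36,255),(112,34))):
    print(n,tri(s,t,(us[0]/5.5+240-.5,us[1]/5.5+320-.5),(ut[0]/5.5+145-.5,ut[1]/5.5+240-.5)))
for cam,n in((t,'top'),(s,'side')):
    P=cloud(cam)
    for nm,uv in dict(top=((163,296),(168,263)),side=((306,365),(274,343)))[n] and [('w',dict(top=(163,296),side=(306,364))[n]),('b',dict(top=(169,263),side=(274,343))[n])]:
        u,v=uv; q=P[v-1:v+2,u-1:u+2].reshape(-1,3); print(n,nm,np.median(q,0).round(4),q.std(0).round(4))
E
```

```text
bar (array([0.50329563, 0.26172118, 0.08153467]), [np.float64(0.00010087052436139017), np.float64(0.00010087052436149082)])
wedge (array([0.44114595, 0.27461178, 0.07958845]), [np.float64(0.00025648701549742877), np.float64(0.00025648701549717105)])
near-right (array([0.40287239, 0.24983669, 0.02971305]), [np.float64(0.001161997697968822), np.float64(0.0011619976979688309)])
front (array([0.41596704, 0.31228333, 0.03201474]), [np.float64(0.00020876074305727917), np.float64(0.00020876074305735214)])
left (array([0.54145194, 0.28668462, 0.03299633]), [np.float64(0.0011340583241609772), np.float64(0.0011340583241608274)])
top w [0.4407 0.2713 0.0852] [0.0015 0.0014 0.0011]
top b [0.5032 0.2616 0.0843] [0.0016 0.0014 0.0018]
side w [0.4412 0.2769 0.0857] [0.0011 0.0016 0.0009]
side b [0.5032 0.2637 0.0852] [0.0013 0.0019 0.0011]
```

```bash
cat >> h.py <<'E'
HC=np.array([.5387,.0226,0]); HY=np.deg2rad(15.3); MX=-.0326
hx=np.array([np.cos(HY),np.sin(HY),0]); hy=np.array([-hx[1],hx[0],0]); hz=np.array([0,0,1.])
c30,s30=np.cos(np.pi/6),.5
mouth=HC+MX*hx+.084*hz
sx=c30*hx+s30*hz; sz=-s30*hx+c30*hz   # socket x, z ; y=hy
def S(x,y,z,dm=np.zeros(3)): return mouth+dm+(x*sx+y*hy+z*sz)/1000
E
python3 - <<'E'
from h import *
t=load('top0.npz'); s=load('side0.npz')
for cam,o,n in((t,(258,200),'t'),(s,(280,205),'s')):
    sc=7; im=cam['frame'][o[1]:o[1]+104,o[0]:o[0]+96,::-1]; im=cv2.resize(im,None,fx=sc,fy=sc,interpolation=cv2.INTER_CUBIC)
    def pl(pts,col):
        p=((proj(cam,pts)-o+.5)*sc).astype(int); cv2.polylines(im,[p.reshape(-1,1,2)],True,col,1)
    pl([HC+hx*i*.075+hy*j*.05+hz*.01 for i,j in((-1,-1),(1,-1),(1,1),(-1,1))],(0,255,0))
    pl([HC+hx*i*.075+hy*j*.05 for i,j in((-1,-1),(1,-1),(1,1),(-1,1))],(0,255,255))
    pl([S(*q) for q in((-20,-24,0),(44,-24,0),(44,24,0),(-20,24,0))],(0,0,255))
    pl([S(*q) for q in((-6,-14,0),(6,-14,0),(6,14,0),(-6,14,0))],(255,0,0))
    pl([S(*q) for q in((12,-14,19),(12,14,19))],(255,0,255))
    cv2.imwrite(f'pics/oh_{n}.png',im)
E
```

```text
(no output)
```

View pics/oh_t.png

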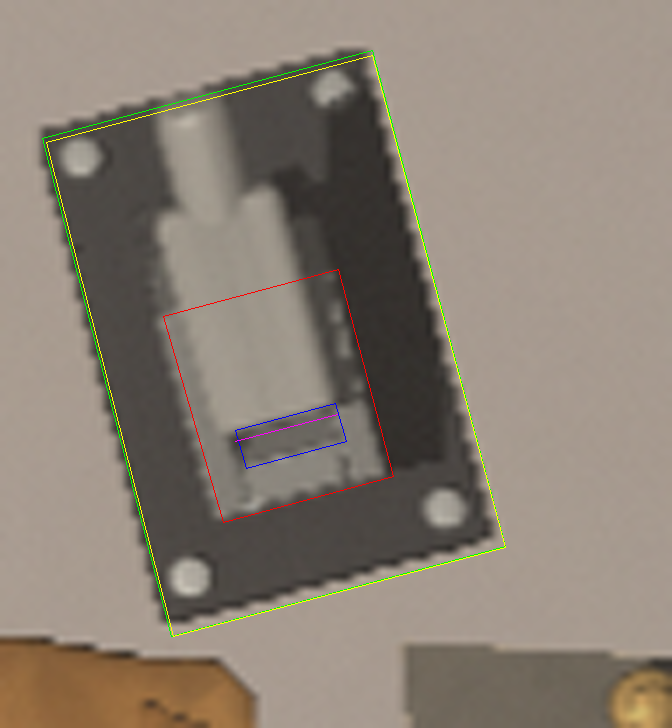

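View pics/oh_s.png

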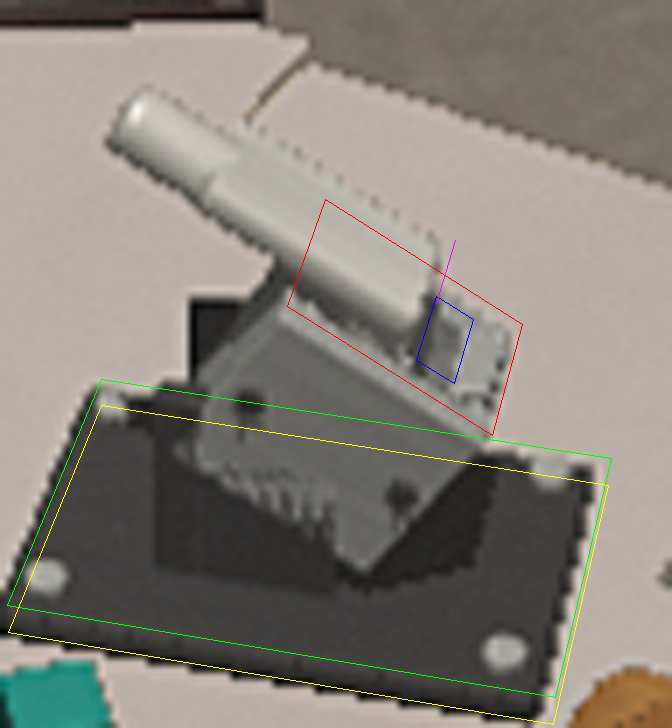

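The two views agree on the slot mouth at about (0.507, 0.014, 0.084), with the holder yawed 15.3°. The wedge, which has the square head, is in the near pocket at about (0.441, 0.274). I'll add a move calculator and start moving.

```bash
cat > mv.py <<'E'
from h import *
def plan(*tg,st=None):
    """tg: (pos m, xangle deg) -> prints deltas rel. to current pose"""
    from station import manip
    st=st or manip.sense(); R=Ro.from_quat(st['tool_rot']).as_matrix(); a0=np.degrees(np.arctan2(R[1,0],R[0,0]))
    print('t %.2f tcp %s ang %.1f tilt %.2f F %s gap %.3f q6 %.2f'%(st['t'],st['tcp_pos'].round(4),a0,np.degrees(np.arccos(-R[2,2])),st['force'].round(1),st['finger_gap'],st['q'][5]))
    for p,a in tg:
        d=R.T@(np.array(p)-st['tcp_pos'])*100; print('  ',d.round(2),'turn %.1f'%(((a0-a)+180)%360-180), 'dist %.1f'%np.linalg.norm(d))
E
python3 - <<'E'
from mv import *
plan(((.46,-.25,.23),10),((.47,0,.23),0),((.4405,.2745,.20),-12.1))
t=load('top0.npz'); s=load('side0.npz')
crop(t,400,265,100,50,8,'pics/tp_t.png'); crop(s,380,165,70,80,7,'pics/tp_s.png')
E
```

```text
t 0.10 tcp [ 0.2626 -0.5665  0.2304] ang 24.9 tilt 0.11 F [0.5 0.4 0.2] gap 1.000 q6 -0.18
   [ 31.22 -20.42   0.09] turn 14.9 dist 37.3
   [ 42.63 -42.68   0.14] turn 24.9 dist 60.3
   [ 51.49 -68.82   3.19] turn 37.0 dist 86.0
```

View pics/tp_t.png

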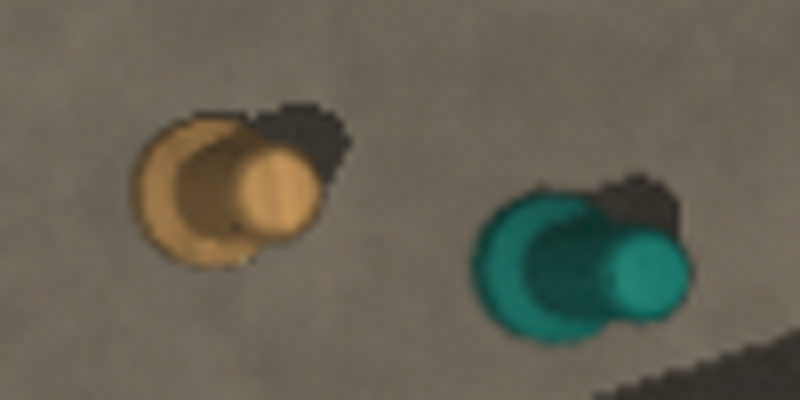

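View pics/tp_s.png

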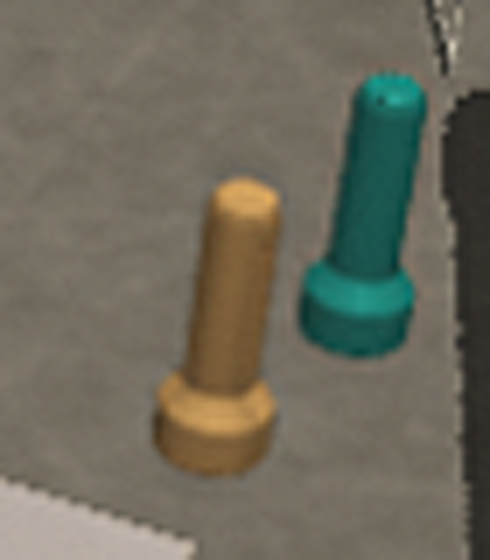

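Emit:
drive_tool(deltas=[3.9,-2.5,0,2,7.8,-5.1,0,4,11.7,-7.6,0,6,15.6,-10.2,0,8,19.5,-12.7,0,10,23.4,-15.3,0,12,27.3,-17.8,0,13,31,-20.5,0,15,33,-25,0,17,35.5,-29,0,19,37.5,-33.5,0,21,39.5,-37,0,23], hand=8.5, squeeze=20)

```text
t: 1.3
tcp_pos: [0.4642, -0.062, 0.2309]
tool_rot: [1.0, 0.016, -0.001, -0.001]
force: [0.5, 1.0, -0.1]
finger_gap: 0.997
```

```bash
python3 - <<'E'
from mv import *
plan(((.4405,.2745,.20),-12.1),((.4405,.2745,.12),-12.1))
t=load('top0.npz'); s=load('side0.npz')
print(onplane(t,[(434.4,288.7)],.095),onplane(t,[(425.9,288.4)],.018))
print(onplane(s,[(380+245/7-.4,165+197/7-.4)],.095))
print(tri(s,t,(380+245/7-.4,165+197/7-.4),(434.4,288.7)))
E
```

```text
t 1.30 tcp [ 0.4642 -0.062   0.2309] ang 1.8 tilt 0.21 F [ 0.5  1.  -0.1] gap 0.997 q6 1.16
   [ -1.3 -33.7   3.2] turn 13.9 dist 33.9
   [ -1.28 -33.67  11.2 ] turn 13.9 dist 35.5
[[ 0.45742212 -0.23940706  0.095     ]] [[ 0.45819416 -0.23876648  0.018     ]]
[[ 0.45768646 -0.23510138  0.095     ]]
(array([ 0.45815503, -0.23976003,  0.09226827]), [np.float64(0.0007619387868160563), np.float64(0.0007619387868159979)])
```

Emit:
drive_tool(deltas=[0,-4.3,0,2,-0.3,-8.6,0.3,4,-0.5,-12.9,0.6,6,-0.7,-17.2,1,8,-0.9,-21.5,1.5,10,-1.1,-25.8,2.2,12,-1.2,-30,3,13.9,-1.3,-33,4,13.9,-1.3,-33.7,5,13.9,-1.3,-33.7,6,13.9,-1.3,-33.7,6,13.9], hand=6)

```text
t: 2.4
tcp_pos: [0.4392, 0.2733, 0.1703]
tool_rot: [0.994, -0.105, -0.003, -0.0]
force: [-0.0, -0.6, 0.5]
finger_gap: 0.704
```

```bash
python3 - <<'E'
from mv import *
from station import manip
plan(((.4405,.2745,.097),-12.1))
for n in('top','side'):
    s=manip.snapshot(n); np.savez(n+'1.npz',**s)
    if n=='top': crop(s,120,220,110,100,6,'pics/f.png')
    else: crop(s,220,260,150,160,4,'pics/g.png')
E
```

```text
t 2.40 tcp [0.4392 0.2733 0.1703] ang -12.1 tilt 0.36 F [-0.  -0.6  0.5] gap 0.704 q6 2.12
   [ 0.15 -0.15  7.33] turn -0.0 dist 7.3
```

View pics/g.png

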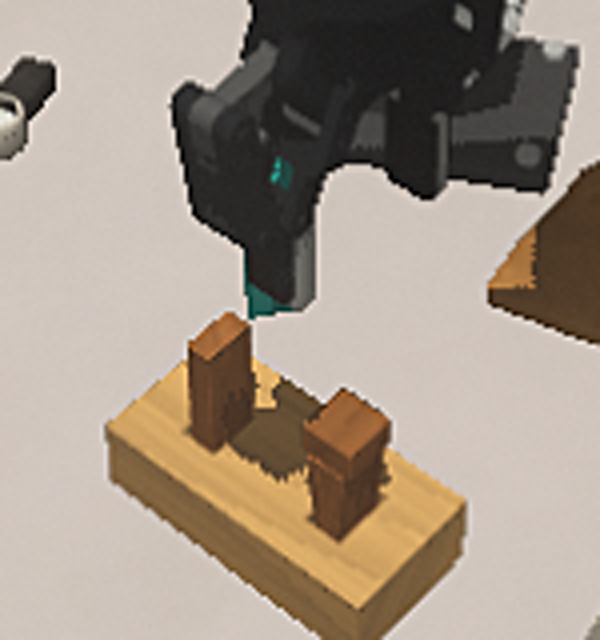

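View pics/f.png

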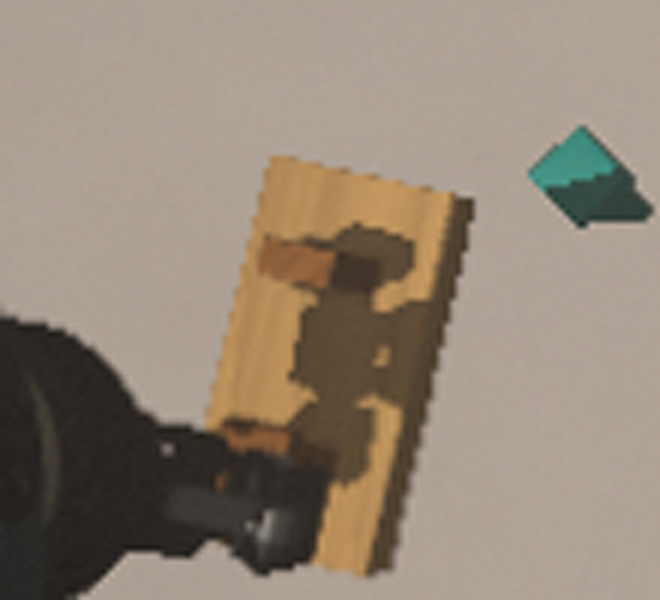

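```bash
python3 - <<'E'
from mv import *
t=load('top1.npz');s=load('side1.npz')
y=np.array([np.cos(np.radians(-102.1)),np.sin(np.radians(-102.1)),0])
for k in(-.03,.03):
    p=np.array([.4392,.2733,.176])+k*y; print((proj(t,[p])[0]-[120,220])*6,(proj(s,[p])[0]-[220,260])*4)
E
```

```text
[ 57.28142258 441.3566365 ] [294.78519328 287.16245463]
[256.22283961 488.02382736] [410.83138199 190.54378812]
```

Emit:
drive_tool(deltas=[0.1,-0.1,2,0,0.1,-0.1,4,0,0.1,-0.1,6,0,0.1,-0.1,7.5,0,0.1,-0.1,8,0,0.1,-0.1,8,0])

```text
t: 3.1
tcp_pos: [0.4416, 0.2733, 0.0915]
tool_rot: [0.994, -0.107, -0.002, -0.001]
force: [-0.4, 0.4, -1.1]
finger_gap: 0.7
```

```bash
python3 - <<'E'
from mv import *
from station import manip
plan(((.4405,.2745,.055),-12.1))
for n in('top','side'):
    s=manip.snapshot(n); np.savez(n+'2.npz',**s)
    if n=='top': crop(s,130,240,80,80,8,'pics/h.png')
    else: crop(s,250,300,100,100,6,'pics/i.png')
E
```

```text
t 3.10 tcp [0.4416 0.2733 0.0915] ang -12.3 tilt 0.26 F [-0.4  0.4 -1.1] gap 0.700 q6 2.12
   [-0.11 -0.09  3.66] turn -0.2 dist 3.7
```

View pics/h.png

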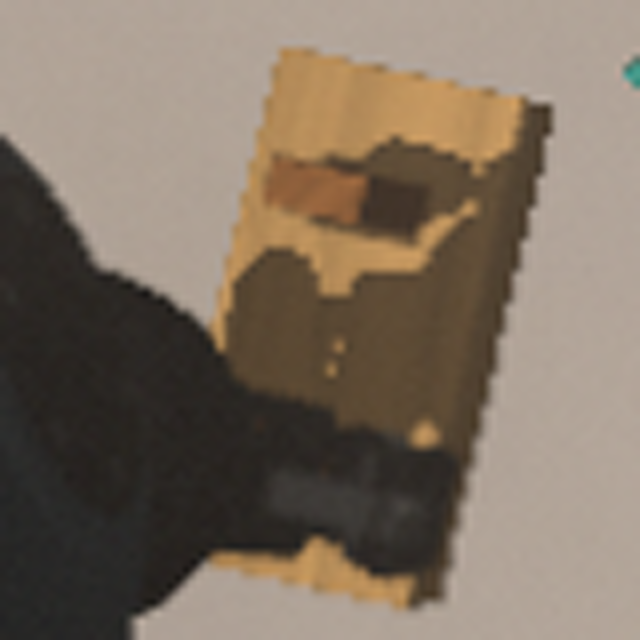

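View pics/i.png

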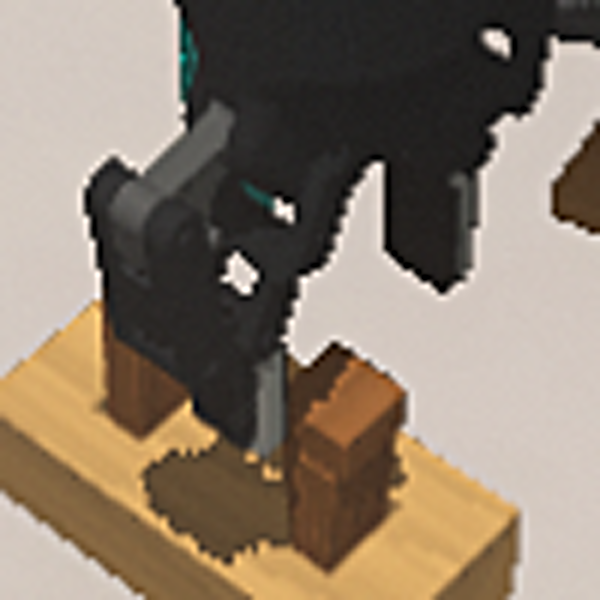

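```bash
python3 - <<'E'
from mv import *
s=load('side2.npz')
print((proj(s,[[.4416,.2733,.0975],[.4416,.2733,.0915],[.4416,.2733,.086],[.4406,.2745,.086]])-[250,300])*6)
P=cloud(s)
for (x,y) in((265,400),(262,430),(455,240),(430,265),(340,410),(365,400),(350,440)): print((x,y),P[300+y//6,250+x//6].round(4))
E
```

```text
[[340.1865267  342.32985937]
 [340.05442908 358.64779677]
 [339.93470198 373.46315825]
 [341.16286203 378.40106177]]
(265, 400) [0.4408 0.3112 0.1184]
(262, 430) [0.442  0.312  0.1079]
(455, 240) [0.4258 0.2474 0.1172]
(430, 265) [0.4335 0.2444 0.1015]
(340, 410) [0.4374 0.2829 0.0857]
(365, 400) [0.4341 0.277  0.0859]
(350, 440) [0.4306 0.2893 0.0855]
```

Emit:
drive_tool(deltas=[-0.25,-0.1,1,0,-0.25,-0.1,2,0,-0.25,-0.1,3,0,-0.25,-0.1,3.7,0,-0.25,-0.1,3.7,0,-0.25,-0.1,3.7,0])

```text
t: 3.8
tcp_pos: [0.4397, 0.2755, 0.055]
tool_rot: [0.994, -0.107, -0.002, -0.001]
force: [0.4, -0.3, -0.4]
finger_gap: 0.705
```

Emit:
drive_tool(deltas=[0,0,0,0,0,0,0,0,0,0,0,0,0,0,0,0,0,0,0,0,0,0,0,0,0,0,0,0,0,0,0,0], hand=1.5, squeeze=30)

```text
t: 4.6
tcp_pos: [0.4399, 0.2756, 0.0553]
tool_rot: [0.994, -0.107, -0.001, -0.001]
force: [-0.5, -0.3, 4.3]
finger_gap: 0.273
```

```bash
python3 - <<'E'
from mv import *
from station import manip
plan(((.439,.2745,.055),-12.1))
for n in('side',):
    s=manip.snapshot(n); np.savez(n+'3.npz',**s)
    crop(s,250,300,100,100,6,'pics/j.png')
E
```

```text
t 4.60 tcp [0.4399 0.2756 0.0553] ang -12.2 tilt 0.20 F [-0.5 -0.3  4.3] gap 0.273 q6 2.12
   [-0.06  0.12  0.03] turn -0.1 dist 0.1
```

View pics/j.png

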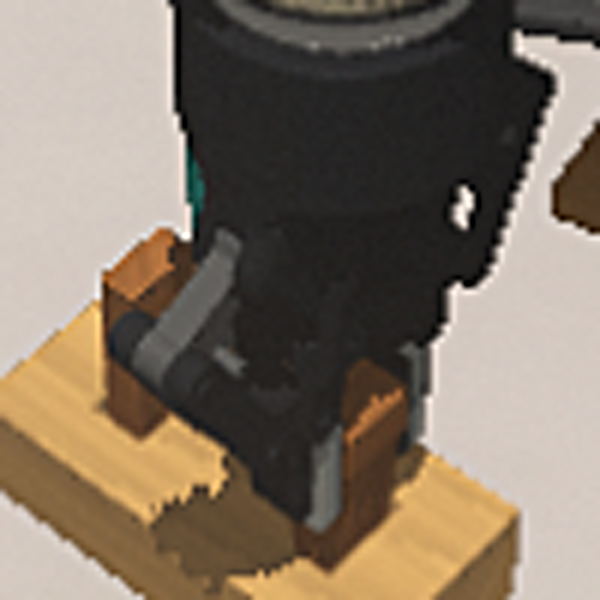

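Emit:
drive_tool(deltas=[0,0,-2,0,0,0,-5,0,0,0,-8.5,0,0,0,-12,0,0,0,-14.5,0,0,0,-14.5,0])

```text
t: 5.25
tcp_pos: [0.4422, 0.2761, 0.2034]
tool_rot: [0.994, -0.106, 0.002, -0.003]
force: [0.2, -1.0, -1.0]
finger_gap: 0.272
```

```bash
python3 - <<'E'
from mv import *
print(mouth)
plan(((.5073,.014,.20),15.3))
E
```

```text
[0.50725543 0.01399774 0.084     ]
t 5.25 tcp [0.4422 0.2761 0.2034] ang -12.2 tilt 0.40 F [ 0.2 -1.  -1. ] gap 0.272 q6 2.12
   [11.91 24.23  0.23] turn -27.5 dist 27.0
```

Emit:
drive_tool(deltas=[1.7,3.5,0,-4,3.4,7,0,-8,5.1,10.5,0,-12,6.8,14,0,-16,8.5,17.5,0,-20,10.2,21,0,-24,11.9,24.2,0,-27.5,11.9,24.2,0,-27.5,11.9,24.2,0,-27.5])

```text
t: 6.15
tcp_pos: [0.5062, 0.0139, 0.2008]
tool_rot: [0.991, 0.131, 0.001, -0.003]
force: [0.9, 0.1, -1.0]
finger_gap: 0.276
```

```bash
python3 - <<'E'
from mv import *
from station import manip
plan((mouth+[0,0,.116],15.3))
for n in('top','side'):
    s=manip.snapshot(n); np.savez(n+'4.npz',**s)
    if n=='top': crop(s,240,190,110,110,6,'pics/k.png')
    else: crop(s,280,160,110,130,5,'pics/l.png')
E
```

```text
t 6.15 tcp [0.5062 0.0139 0.2008] ang 15.1 tilt 0.37 F [ 0.9  0.1 -1. ] gap 0.276 q6 1.11
   [0.1  0.02 0.08] turn -0.2 dist 0.1
```

View pics/k.png

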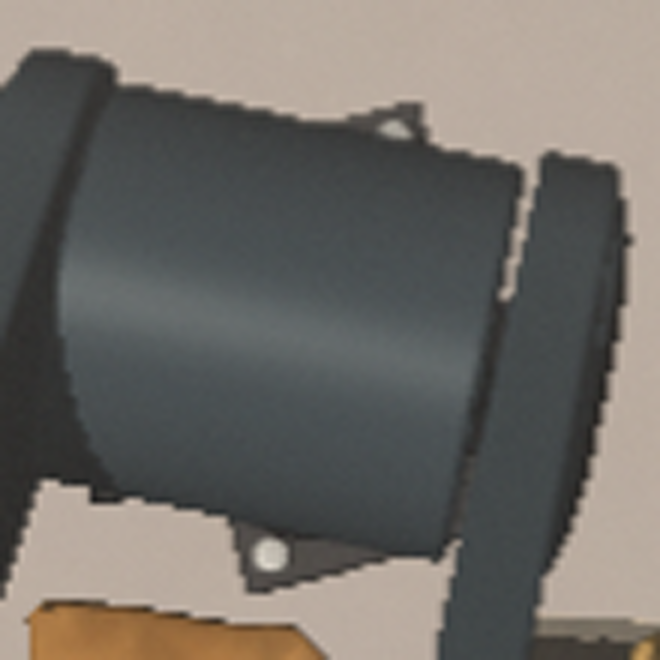

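View pics/l.png

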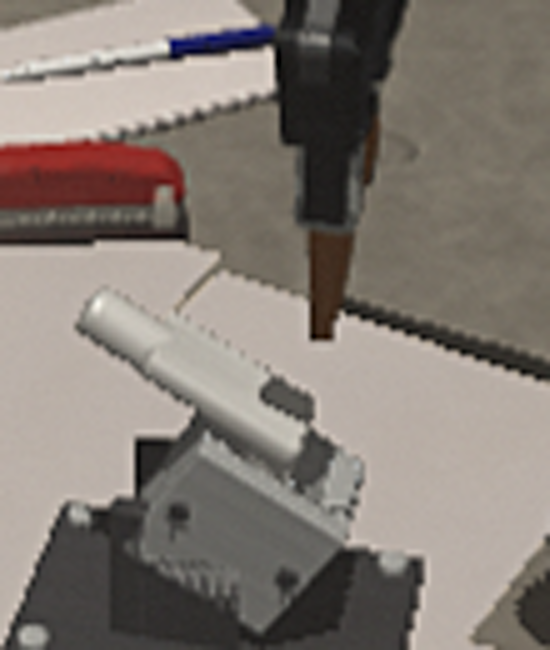

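```bash
python3 - <<'E'
from mv import *
s=load('side4.npz')
tcp=np.array([.5062,.0139,.2008])
for d in(-.006,0,.006): print(d,(proj(s,[tcp+hx*(d-.0035)+hy*.012-hz*.049,tcp+hx*(d+.0035)+hy*.012-hz*.049])-[280,160])*5+2)
f=s['frame']; 
for v in (215,220,225,226,227,228,229): print(v,f[v,336:352].sum(1))
r=rays(s,[(344,227.2)])[0]@s['R']; c=-s['R'].T@s['t']
# intersect with plane y_h=12 rel tcp
k=((tcp+hy*.012-c)@hy)/(r@hy); X=c+k*r; print(X,(X-tcp)@hx,X[2]-tcp[2])
P=cloud(s); print(P[222,344],(P[222,344]-tcp)@hx,(P[222,344]-tcp)@hy)
E
```

```text
-0.006 [[350.35380465 341.04084167]
 [330.6688091  338.20123714]]
0 [[333.47819641 338.60645152]
 [313.83186107 335.77306636]]
0.006 [[316.63570744 336.17738996]
 [297.02828353 333.35025624]]
215 [314 319 323 337 350 337 115 134 141 156 142 130 130 210 366 349]
220 [538 539 544 549 558 460 115 130 137 154 141 132 125 128 151 239]
225 [531 529 531 537 553 525  88 122 144 113 263 591 550 541 538 545]
226 [534 531 532 533 551 519  82 122 127 107 253 581 543 534 535 531]
227 [529 530 532 538 550 512  53  81  92  63 232 567 540 530 536 531]
228 [534 533 526 534 542 536 443 466 460 452 466 552 533 532 535 533]
229 [536 533 532 533 539 547 550 558 561 561 548 538 533 533 531 528]
[0.50357917 0.02562396 0.15135097] 0.0005656992889135415 -0.04944903189389807
[0.5033429  0.02749914 0.16373106] 0.0008326077509237012 0.013871058611781485
```

```bash
python3 - <<'E'
from mv import *
t=load('top0.npz'); g=cv2.cvtColor(t['frame'],cv2.COLOR_RGB2GRAY).astype(float)
def scan(v,u0,u1,thr,d):
    r=g[v,u0:u1]; 
    for i in range(len(r)-1):
        a,b=r[i],r[i+1]
        if (a-thr)*(b-thr)<0: return u0+i+(thr-a)/(b-a)
L=[];Rr=[]
for v in range(224,284): 
    a=scan(v,262,290,110,0); 
    if a: L.append((a,v))
    b=None
    row=g[v,300:334]
    for i in range(len(row)-1,0,-1):
        if row[i]>110>row[i-1]: b=300+i-1+(110-row[i-1])/(row[i]-row[i-1]); break
    if b: Rr.append((b,v))
for n,p,z in(('L',L,.01),('R',Rr,.005)):
    X=onplane(t,p,.01)[:,:2]; 
    vx,vy,x0,y0=cv2.fitLine((X*1000).astype(np.float32),cv2.DIST_HUBER,0,.01,.01).ravel()
    a=np.degrees(np.arctan2(vy,vx)); a=a-180*round(a/180); print(n,a,x0,y0)
    nrm=np.array([-np.sin(np.radians(15.3)),np.cos(np.radians(15.3))]); print('  offset along hy',np.median((X*1000)@nrm), 'mouth',mouth[:2]@nrm*1000)
# front & back edges scan columns
def colscan(u,vs):
    for i in vs:
        a,b=g[i,u],g[i-1,u]
        if a>110>b: return i-(a-110)/(a-b)
F=[]
for u in range(284,326):
    v=colscan(u,range(295,255,-1)); 
    if v: F.append((u,v))
X=onplane(t,F,.01)[:,:2]*1000; vx,vy,x0,y0=cv2.fitLine(X.astype(np.float32),cv2.DIST_HUBER,0,.01,.01).ravel()
print('front',np.degrees(np.arctan2(vy,vx)),np.median(X@hx[:2]),'mouth',mouth[:2]@hx[:2]*1000)
# block front edge region gray columns
for u in range(288,314,2): print(u,g[262:280,u].astype(int))
E
```

```text
L 15.276289 520.90576 70.96197
  offset along hy -69.0249587970319 mouth -120.34941435920015
R 14.807194 533.6249 -28.036777
  offset along hy -168.0164715294085 mouth -120.34941435920015
front -74.81123 453.35928540582296 mouth 492.9706122524332
288 [127 126 126 127 126 126 126 126 134 110 102  99  77  73  71  73  73  73]
290 [104 110 113 123 125 127 126 126 124 127 125 115  80  71  74  74  74  71]
292 [ 73  69  83  83  97 105 117 114 121 113 131  83  73  72  73  74  72  74]
294 [101 100 100 100 132 135 135 134 134 150 145  83  74  73  73  75  73  75]
296 [102 102 102 113 130 135 135 135 132 106  77  71  70  74  73  73  73  71]
298 [105 104 100 143 137 135 135 134 133 108  75  72  74  71  72  72  72  72]
300 [104 103 109 129 133 136 133 133  98  73  71  72  72  74  72  74  73  74]
302 [103  94 137 135 135 135 133 137 102  74  72  72  71  72  73  72  73  73]
304 [104 123 131 134 134 134 134  92  74  73  71  70  73  72  73  73  73  71]
306 [104 123 126 110 118 115 120  96  74  71  70  72  72  72  71  70  73  72]
308 [125 126 125 127 126 134 107  78  71  70  71  71  72  71  71  71  73  71]
310 [123 124 128 126 127 126  86  72  72  71  70  71  71  73  73  71  74  71]
312 [ 49  52  58  85  97 109  76  71  73  69  73  72  71  71  73  71  71  73]
```

```bash
python3 - <<'E'
from mv import *
t=load('top0.npz'); g=cv2.cvtColor(t['frame'],cv2.COLOR_RGB2GRAY).astype(float)
for v in range(250,274,2): print(v,g[v,280:318].astype(int))
E
```

```text
250 [ 72  94 122 128 123 132 152 154 155 154 154 153 153 150 151 152 152 151
 152 155 154 152 141 114  82  72  99 114  75  49  50  48  51  49  50  47
  49  48]
252 [ 72  72  98 126 128 129 141 151 155 154 156 152 152 149 149 150 153 152
 151 154 155 154 147 131 103  72  73  71  66  53  50  51  49  47  49  51
  48  50]
254 [ 72  74  84 113 126 125 133 151 153 154 156 154 153 152 151 149 151 153
 154 152 153 155 152 143 117  88  72  73  86  89  51  47  49  48  49  51
  48  51]
256 [ 74  73  72  96 127 127 126 133 152 155 155 155 155 156 151 149 153 153
 152 153 152 154 153 148 134 103  72  72  74  72  53  48  49  47  47  49
  48  50]
258 [ 72  74  72  80 110 128 126 134 149 154 155 156 156 155 155 150 149 152
 155 157 153 145 130 112  90  98 121 122 123 119  89  48  49  48  50  50
  50  47]
260 [ 73  71  74  72 107 136 127 122 131 151 154 158 157 151 137 121 103  89
  81  90 103 102 103 103 102 117 132 127 127 127 108  57  50  49  50  48
  49  47]
262 [ 73  72  70  72  71  95 126 127 127 125 104  76  73  83 101 101 102 102
 105 102 104 103 103 102 104  97 104 128 125 124 123  97  49  49  47  47
  49  50]
264 [ 74  73  74  73  72  83 109 126 126 126 113  81  83  99 100 102 102 103
 100  97 109 128 137 131 131 127 126 133 125 126 128 109  58  49  47  49
  49  47]
266 [ 72  73  74  72  74  69  91 127 126 126 125 114  97 120 132 134 130 135
 137 135 133 135 135 135 134 135 118  93 126 124 127 122  97  49  50  48
  47  58]
268 [ 72  72  74  72  75  73  83 111 126 126 126 119 117 130 135 136 135 135
 135 133 133 134 133 133 134 135 120  89 107 110  86  81  76  68  71  69
  71  70]
270 [ 72  72  73  73  72  71  73 102 134 124 124 127 121 116 134 132 132 132
 133 124  98  90 102  91  74  72  74  71  71  69  72  71  73  73  73  72
  71  72]
272 [ 73  74  73  73  72  74  74  76 102 126 125 125 131 148 145  97  77  73
  75  74  71  72  72  71  71  72  70  72  71  71  70  71  73  72  73  70
  72  71]
```

```bash
python3 - <<'E'
from mv import *
t=load('top0.npz')
yaw=np.radians(15.1); hx=np.array([np.cos(yaw),np.sin(yaw),0]); hy=np.array([-hx[1],hx[0],0])
sxx=c30*hx+s30*hz; szz=-s30*hx+c30*hz
def face(uv,zo=0):
    r=rays(t,uv)@t['R']; c=-t['R'].T@t['t']
    k=((mouth+zo*szz-c)@szz)/(r@szz); X=c+k[:,None]*r; return (X-mouth)@np.c_[sxx,hy]*1000
L=[(281.1,250),(282.5,254),(283.6,258),(285.1,262),(286.2,266),(287,270)]
R_=[(310.0,258),(310.4,260),(311.2,262),(311.6,264),(312.2,266)]
print('L',face(L).round(1).tolist()); print('R',face(R_).round(1).tolist())
print('front corners',face([(291.0,272.7),(296,271.2),(304,268.8),(310,267.7)]).round(1).tolist())
print('slot bottom/lip: boundary dark->lip', face([(294,265.5),(298,264.7),(302,263.2)],.003).round(1).tolist())
print('stake face bottom at z19', face([(291,261.8),(296,260.2),(302,258.5)],.019).round(1).tolist())
print('lip ends', face([(291.5,268),(306.5,268),(292.3,266),(306.4,266)],.006).round(1).tolist())
n=np.array([-np.sin(yaw),np.cos(yaw)]); print(mouth[:2]@n*1000)
E
```

```text
L [[33.2, 26.4], [24.5, 25.9], [15.9, 26.0], [7.0, 25.4], [-1.7, 25.5], [-10.3, 26.2]]
R [[1.8, -21.8], [-2.5, -21.6], [-7.0, -22.1], [-11.3, -21.9], [-15.8, -22.0]]
front corners [[-18.1, 20.3], [-17.7, 10.3], [-17.1, -5.5], [-18.1, -17.1]]
slot bottom/lip: boundary dark->lip [[-3.4, 10.9], [-3.9, 3.3], [-3.0, -4.8]]
stake face bottom at z19 [[13.7, 13.8], [14.2, 4.1], [14.5, -7.4]]
lip ends [[-5.6, 16.6], [-13.7, -10.6], [-2.0, 14.2], [-9.6, -11.4]]
-118.62789258406046
```

```bash
sed -i 's/^mouth=.*/mouth=np.array([.5085,.0163,.084])/; s/HY=np.deg2rad(15.3)/HY=np.deg2rad(15.1)/' h.py; python3 - <<'E'
from mv import *
s=load('side4.npz'); o=(305,240);sc=12
im=s['frame'][240:285,305:360,::-1]; im=cv2.resize(im,None,fx=sc,fy=sc,interpolation=cv2.INTER_NEAREST)
def pl(m0,pts,col):
    p=((proj(s,[m0+(x*sx+y*hy+z*sz)/1000 for x,y,z in pts])-o+.5)*sc).astype(int); cv2.polylines(im,[p.reshape(-1,1,2)],True,col,1)
old=np.array([.5073,.0140,.084])
for m0,c in((old,(0,0,255)),(mouth,(0,255,0))):
    pl(m0,((-20,-24,0),(44,-24,0),(44,24,0),(-20,24,0)),c); pl(m0,((-6,-14,0),(6,-14,0),(6,14,0),(-6,14,0)),c)
cv2.imwrite('pics/m.png',im)
E
```

```text
(no output)
```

View pics/m.png

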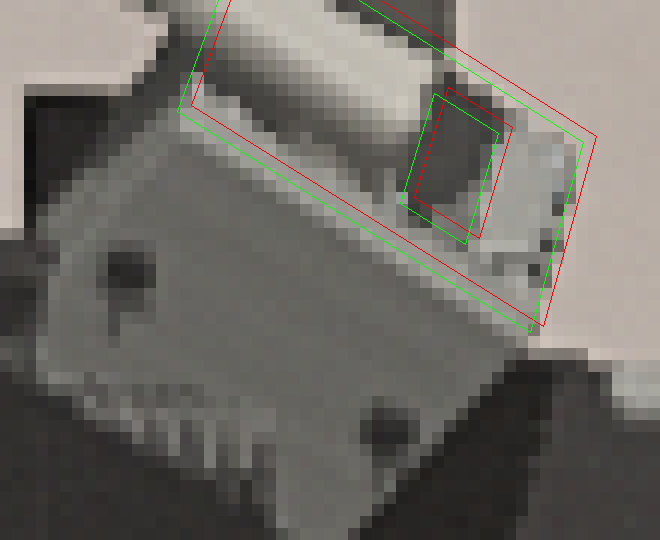

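The new edge fits put the mouth at (0.5085, 0.0163), and the overlay agrees in both views. The tool only points straight down and the slot leans 30°, so the wedge has to be tilted in the grip first. I'll do that by pushing it against the rack's fixed long edge at the empty pocket.

```bash
python3 - <<'E'
from mv import *
a=np.radians(-12.1); ux=np.array([np.cos(a),np.sin(a),0]); uy=np.array([-ux[1],ux[0],0]); c=np.array([.4715,.2676,0])
f=lambda x,y,z: c+ux*x/1000+uy*y/1000+hz*z
plan((f(-32,52,.16),77.9),(f(-32,52,.0575),77.9),(f(-32,15,.0575),77.9))
E
```

```text
t 6.25 tcp [0.5059 0.0153 0.2013] ang 15.3 tilt 0.37 F [ 0.4  0.3 -0.9] gap 0.273 q6 1.11
   [  2.86 -31.31   4.31] turn -62.6 dist 31.7
   [  2.83 -31.26  14.56] turn -62.6 dist 34.6
   [  1.13 -27.97  14.53] turn -62.6 dist 31.5
```

Emit:
drive_tool(deltas=[0.3,-3.4,0,-7,0.6,-6.8,0,-14,0.9,-10.2,0,-21,1.2,-13.6,0,-28,1.5,-17,0,-35,1.8,-20.4,0,-42,2.1,-23.8,0,-49,2.4,-27.2,0,-56,2.9,-30.5,0,-62.6,2.9,-31.3,1,-62.6,2.9,-31.3,4,-62.6,2.9,-31.3,6,-62.6])

```text
t: 7.45
tcp_pos: [0.4492, 0.3258, 0.1413]
tool_rot: [0.777, 0.629, 0.001, -0.002]
force: [0.9, -0.2, -0.9]
finger_gap: 0.274
```

```bash
python3 - <<'E'
from mv import *
a=np.radians(-12.1); ux=np.array([np.cos(a),np.sin(a),0]); uy=np.array([-ux[1],ux[0],0]); c=np.array([.4715,.2676,0])
f=lambda x,y,z: c+ux*x/1000+uy*y/1000+hz*z
plan((f(-32,52,.0575),77.9),(f(-32,15,.0575),77.9))
E
```

```text
t 7.45 tcp [0.4492 0.3258 0.1413] ang 78.0 tilt 0.28 F [ 0.9 -0.2 -0.9] gap 0.274 q6 0.63
   [-0.06  0.21  8.38] turn 0.1 dist 8.4
   [-3.76  0.21  8.36] turn 0.1 dist 9.2
```

Now down beside the rack, checking the position before I push.

Emit:
drive_tool(deltas=[0.1,0.2,2,0,0.1,0.2,5,0,0.1,0.2,7.5,0,0.1,0.2,8.4,0,0.1,0.2,8.4,0,0.1,0.2,8.4,0], squeeze=20)

```text
t: 8.05
tcp_pos: [0.4515, 0.327, 0.0578]
tool_rot: [0.777, 0.629, 0.002, -0.002]
force: [0.0, 0.9, -0.0]
finger_gap: 0.276
```

```bash
python3 - <<'E'
from mv import *
from station import manip
plan()
s=manip.snapshot('side'); crop(s,220,280,130,130,5,'pics/n.png')
E
```

```text
t 8.05 tcp [0.4515 0.327  0.0578] ang 78.0 tilt 0.29 F [ 0.   0.9 -0. ] gap 0.276 q6 0.63
```

View pics/n.png

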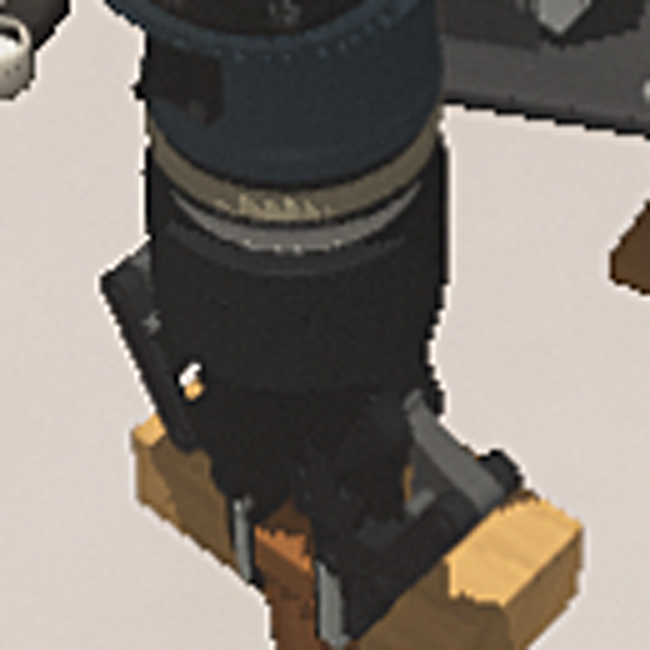

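Emit:
drive_tool(deltas=[-0.6,0,0,0,-1.2,0,0,0,-1.6,0,0,0,-1.9,0,0,0,-2.2,0,0,0])

```text
t: 8.6
tcp_pos: [0.4482, 0.3077, 0.0593]
tool_rot: [0.778, 0.628, 0.005, -0.003]
force: [-0.5, 8.1, 1.2]
finger_gap: 0.276
```

Emit:
drive_tool(deltas=[-0.3,0,0,0,-0.6,0,0,0,-0.9,0,0,0,-1.2,0,0,0,-1.4,0,0,0,-1.4,0,0,0])

```text
t: 9.2
tcp_pos: [0.4469, 0.2958, 0.0601]
tool_rot: [0.779, 0.627, 0.008, -0.003]
force: [-1.0, 6.6, 0.4]
finger_gap: 0.276
```

```bash
python3 - <<'E'
from mv import *
from station import manip
plan()
s=manip.snapshot('side'); np.savez('side5.npz',**s); crop(s,220,280,130,130,5,'pics/o.png')
E
```

```text
t 9.20 tcp [0.4469 0.2958 0.0601] ang 77.7 tilt 1.01 F [-1.   6.6  0.4] gap 0.276 q6 0.57
```

View pics/o.png

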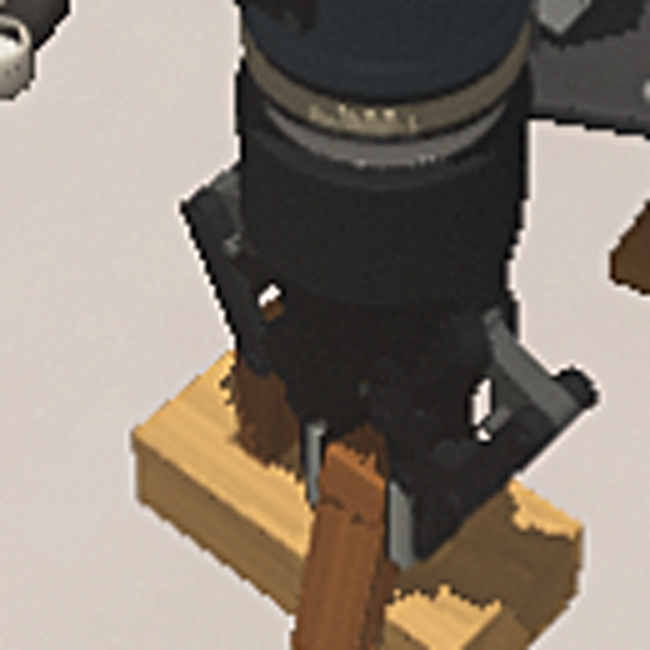

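Emit:
drive_tool(deltas=[-0.3,0,0,0,-0.6,0,0,0,-0.9,0,0,0,-1,0,0,0,-1,0,0,0])

```text
t: 9.75
tcp_pos: [0.4469, 0.2877, 0.0611]
tool_rot: [0.78, 0.626, 0.012, -0.003]
force: [0.6, 6.8, 0.4]
finger_gap: 0.276
```

Emit:
drive_tool(deltas=[0,0,-2,0,0,0,-5,0,0,0,-8,0,0,0,-11,0,0,0,-13,0,0,0,-13,0,0,0,-13,0])

```text
t: 10.45
tcp_pos: [0.4447, 0.2848, 0.1912]
tool_rot: [0.78, 0.626, 0.012, -0.003]
force: [0.8, 0.0, -1.0]
finger_gap: 0.275
```

```bash
python3 - <<'E'
from mv import *
from station import manip
plan((mouth+[0,0,.15],15.1))
s=manip.snapshot('side'); np.savez('side6.npz',**s); crop(s,220,200,160,160,4,'pics/p.png')
E
```

```text
t 10.45 tcp [0.4447 0.2848 0.1912] ang 77.5 tilt 1.40 F [ 0.8  0.  -1. ] gap 0.275 q6 0.56
   [-24.74  12.07  -4.71] turn 62.4 dist 27.9
```

View pics/p.png

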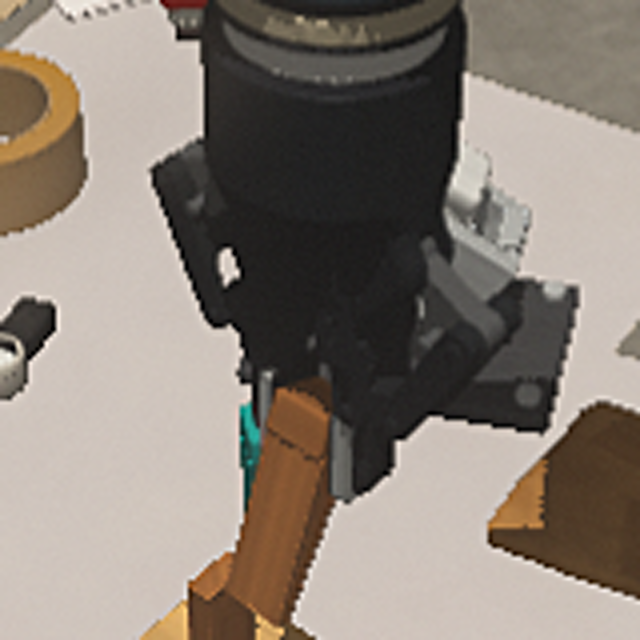

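```bash
python3 - <<'E'
from mv import *
plan((mouth-.0467*hx+[0,0,.106],15.1))
E
```

```text
t 10.50 tcp [0.4442 0.2847 0.1904] ang 77.5 tilt 1.31 F [ 0.3 -0.1 -0.5] gap 0.275 q6 0.56
   [-26.97   7.93  -0.46] turn 62.4 dist 28.1
```

Emit:
drive_tool(deltas=[-3.4,1,0,7.5,-6.8,2,0,15,-10.2,3,0,22.5,-13.6,4,0,30,-17,5,0,37.5,-20.4,6,-0.2,45,-23.8,7,-0.3,52.5,-26.5,7.8,-0.4,60,-27,7.9,-0.5,62.4,-27,7.9,-0.5,62.4,-27,7.9,-0.5,62.4])

```text
t: 11.6
tcp_pos: [0.4621, 0.0042, 0.1893]
tool_rot: [0.991, 0.132, 0.006, -0.009]
force: [0.1, 0.7, -0.6]
finger_gap: 0.272
```

```bash
python3 - <<'E'
from mv import *
from station import manip
plan((mouth-.0467*hx+[0,0,.106],15.1))
s=manip.snapshot('side'); np.savez('side7.npz',**s); crop(s,290,170,90,100,6,'pics/q.png')
print(Ro.from_quat(manip.sense()['tool_rot']).as_matrix()[:,2])
E
```

```text
t 11.60 tcp [0.4621 0.0042 0.1893] ang 15.2 tilt 1.27 F [ 0.1  0.7 -0.6] gap 0.272 q6 1.04
   [ 0.12  0.04 -0.07] turn 0.1 dist 0.1
[ 0.01085726  0.01952014 -0.99975051]
```

View pics/q.png

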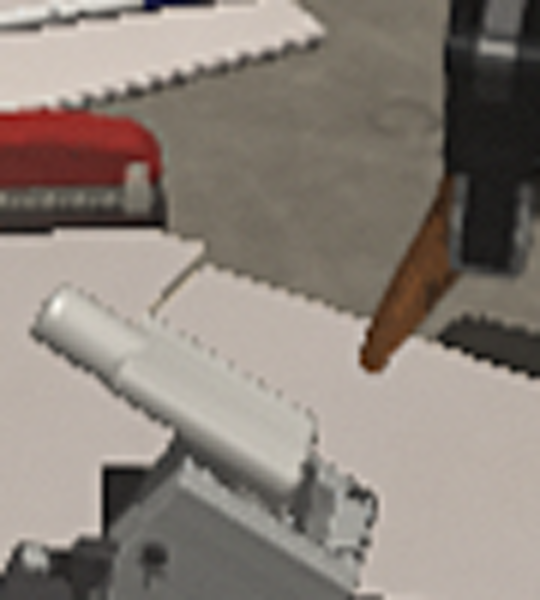

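```bash
cat >> mv.py <<'E'
def wedgeaxis(s,tcp,win,dy=.012):
    u0,v0,w,h=win; hsv=cv2.cvtColor(s['frame'],cv2.COLOR_RGB2HSV)[v0:v0+h,u0:u0+w]
    m=((hsv[...,0]<16)&(hsv[...,1]>120)&(hsv[...,2]>35)).astype(np.uint8)
    n,lab,st,_=cv2.connectedComponentsWithStats(m); k=1+np.argmax(st[1:,4]); m=(lab==k)
    out=[]
    c=-s['R'].T@s['t']; P0=tcp+hy*dy
    for v in range(h):
        us=np.where(m[v])[0]
        if len(us)<2: continue
        for u in (us[0]-.5,us[-1]+.5):
            r=rays(s,[(u+u0,v+v0)])[0]@s['R']; X=c+r*(((P0-c)@hy)/(r@hy)); d=X-tcp; out.append((v+v0,u+u0,d@hx*1000,d[2]*1000))
    return np.array(out)
E
python3 - <<'E'
from mv import *
s=load('side7.npz')
o=wedgeaxis(s,np.array([.4621,.0042,.1893]),(345,195,30,45))
for a,b in zip(o[0::2],o[1::2]): print(a.round(1),b.round(1))
E
```

```text
[201.  362.5  16.7  22.6] [201.  364.5  13.4  23.2]
[202.  362.5  16.6  20.7] [202.  364.5  13.2  21.2]
[203.  362.5  16.4  18.7] [203.  364.5  13.1  19.2]
[204.  361.5  18.   16.4] [204.  364.5  12.9  17.3]
[205.  361.5  17.8  14.5] [205.  363.5  14.5  15. ]
[206.  360.5  19.4  12.2] [206.  363.5  14.3  13. ]
[207.  360.5  19.3  10.2] [207.  363.5  14.2  11. ]
[208.  359.5  20.8   7.9] [208.  363.5  14.1   9. ]
[209.  359.5  20.7   5.9] [209.  363.5  13.9   7. ]
[210.  358.5  22.3   3.6] [210.  363.5  13.8   5. ]
[211.  357.5  23.8   1.3] [211.  363.5  13.6   3. ]
[212.  357.5  23.7  -0.7] [212.  363.5  13.5   1. ]
[213.  356.5  25.3  -3.1] [213.  364.5  11.6  -0.7]
[214.  356.5  25.1  -5.1] [214.  364.5  11.5  -2.8]
[215.  355.5  26.7  -7.4] [215.  364.5  11.4  -4.8]
[216.  355.5  26.6  -9.5] [216.  365.5   9.5  -6.6]
[217.  354.5  28.2 -11.8] [217.  364.5  11.1  -8.9]
[218.  354.5  28.1 -13.9] [218.  363.5  12.6 -11.2]
[219.  353.5  29.7 -16.3] [219.  362.5  14.2 -13.6]
[220.  353.5  29.5 -18.3] [220.  361.5  15.8 -16. ]
[221.  352.5  31.2 -20.7] [221.  360.5  17.3 -18.3]
[222.  352.5  31.  -22.8] [222.  360.5  17.2 -20.4]
[223.  351.5  32.6 -25.2] [223.  359.5  18.8 -22.8]
[224.  351.5  32.5 -27.3] [224.  358.5  20.4 -25.2]
[225.  350.5  34.2 -29.7] [225.  358.5  20.2 -27.3]
[226.  350.5  34.  -31.8] [226.  356.5  23.6 -30. ]
[227.  350.5  33.9 -34. ] [227.  355.5  25.2 -32.4]
[228.  349.5  35.5 -36.4] [228.  354.5  26.8 -34.8]
[229.  349.5  35.4 -38.5] [229.  353.5  28.4 -37.3]
[230.  349.5  35.3 -40.7] [230.  353.5  28.3 -39.4]
[231.  350.5  33.4 -42.5] [231.  352.5  29.9 -41.9]
```

```bash
python3 - <<'E'
from mv import *
T=lambda a,b,c=-.7:mouth+(a*hx+b*hz+c*hy)/1000
plan((T(-38,67.9-19+10),15.1),(T(-38,68.5-19),15.1),(T(-19.2,33.3-19),15.1),(T(-20.7,35.9-19),15.1))
E
```

```text
t 11.65 tcp [0.4622 0.0045 0.1895] ang 15.2 tilt 1.28 F [ 0.5  0.7 -1.2] gap 0.276 q6 1.04
   [0.9  0.21 4.67] turn 0.1 dist 4.8
   [0.89 0.23 5.61] turn 0.1 dist 5.7
   [2.71 0.29 9.16] turn 0.1 dist 9.6
   [2.56 0.28 8.9 ] turn 0.1 dist 9.3
```

Emit:
drive_tool(deltas=[0.3,0.1,1.5,0,0.6,0.2,3,0,0.9,0.2,4.3,0,0.9,0.2,5,0,0.9,0.2,5.3,0,0.9,0.2,5.3,0])

```text
t: 12.25
tcp_pos: [0.4716, 0.0065, 0.1363]
tool_rot: [0.991, 0.133, 0.006, -0.009]
force: [-0.1, -1.1, -1.3]
finger_gap: 0.275
```

```bash
python3 - <<'E'
from mv import *
from station import manip
T=lambda a,b,c=-.7:mouth+(a*hx+b*hz+c*hy)/1000
plan((T(-37.5,68-19),15.1),(T(-19.2,33.3-19),15.1),(T(-20.7,35.9-19),15.1))
s=manip.snapshot('side'); np.savez('side8.npz',**s); crop(s,300,190,70,80,8,'pics/r.png')
E
```

```text
t 12.25 tcp [0.4716 0.0065 0.1363] ang 15.3 tilt 1.26 F [-0.1 -1.1 -1.3] gap 0.275 q6 1.04
   [0.06 0.09 0.33] turn 0.2 dist 0.3
   [1.84 0.15 3.83] turn 0.2 dist 4.3
   [1.7  0.15 3.56] turn 0.2 dist 4.0
```

View pics/r.png

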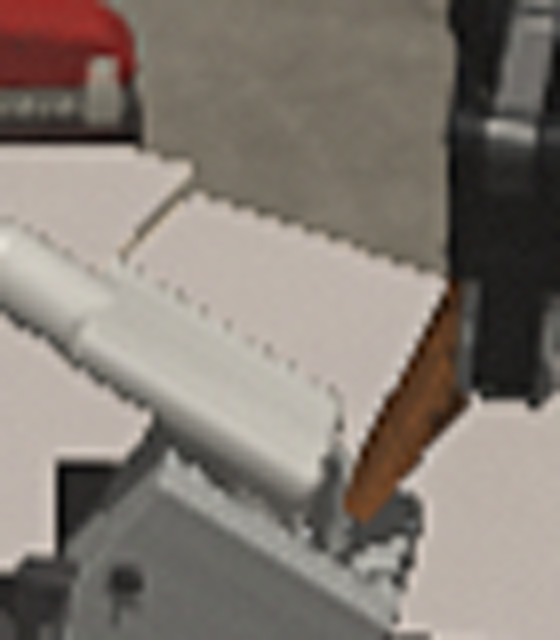

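Emit:
drive_tool(deltas=[0.1,0.1,0.4,0,0.3,0.1,0.8,0,0.5,0.1,1.2,0,0.7,0.1,1.6,0,0.7,0.1,1.6,0])

```text
t: 12.8
tcp_pos: [0.4792, 0.0075, 0.1203]
tool_rot: [0.991, 0.133, 0.006, -0.009]
force: [-0.2, -0.0, -1.1]
finger_gap: 0.273
```

```bash
python3 - <<'E'
from mv import *
from station import manip
T=lambda a,b,c=-.7:mouth+(a*hx+b*hz+c*hy)/1000
plan((T(-37.5,68-19),15.1),(T(-19.2,33.3-19),15.1),(T(-20.7,35.9-19),15.1))
s=manip.snapshot('side'); np.savez('side9.npz',**s); crop(s,300,190,70,80,8,'pics/r2.png')
E
```

```text
t 12.80 tcp [0.4792 0.0075 0.1203] ang 15.2 tilt 1.27 F [-0.2 -0.  -1.1] gap 0.273 q6 1.05
   [-0.67 -0.04 -1.28] turn 0.1 dist 1.4
   [1.11 0.03 2.21] turn 0.1 dist 2.5
   [0.96 0.02 1.95] turn 0.1 dist 2.2
```

View pics/r2.png

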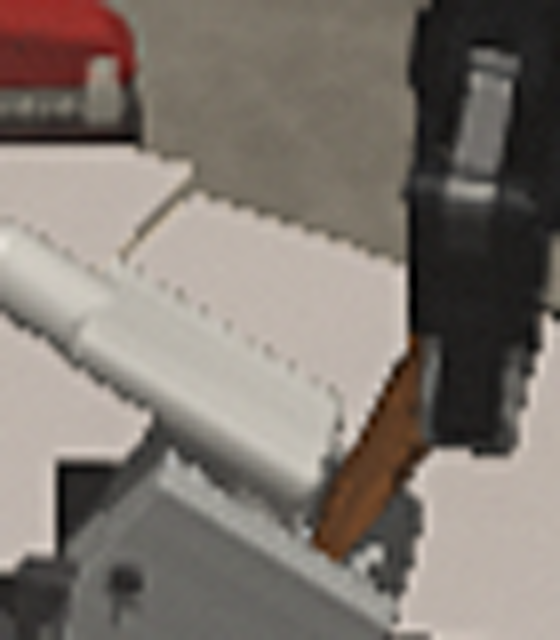

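Emit:
drive_tool(deltas=[0.2,0,0.4,0,0.4,0,0.8,0,0.6,0,1.2,0,0.8,0,1.6,0,0.8,0,1.6,0])

```text
t: 13.35
tcp_pos: [0.4876, 0.01, 0.1043]
tool_rot: [0.991, 0.133, 0.007, -0.009]
force: [1.2, 1.1, -2.9]
finger_gap: 0.276
```

```bash
python3 - <<'E'
from mv import *
from station import manip
T=lambda a,b,c=-.7:mouth+(a*hx+b*hz+c*hy)/1000
plan((T(-37.5,68-19),15.1),(T(-19.2,33.3-19),15.1),(T(-20.7,35.9-19),15.1))
s=manip.snapshot('side'); np.savez('side10.npz',**s); crop(s,300,190,70,80,8,'pics/r3.png')
E
```

```text
t 13.35 tcp [0.4876 0.01   0.1043] ang 15.2 tilt 1.29 F [ 1.2  1.1 -2.9] gap 0.276 q6 1.06
   [-1.52 -0.05 -2.9 ] turn 0.1 dist 3.3
   [0.25 0.01 0.6 ] turn 0.1 dist 0.7
   [0.1  0.01 0.34] turn 0.1 dist 0.4
```

View pics/r3.png

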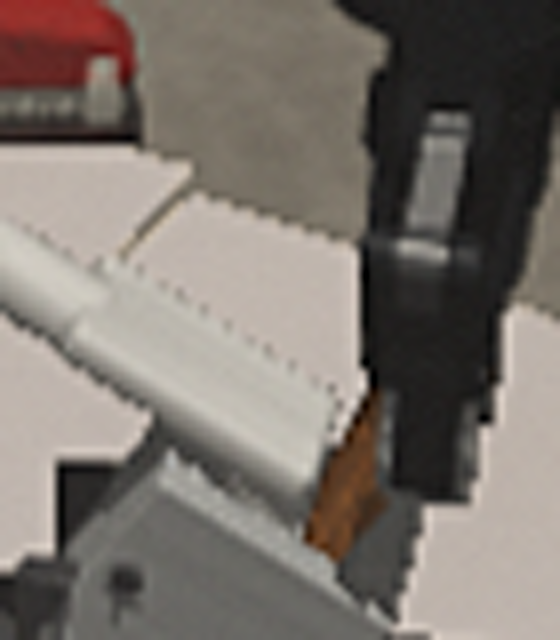

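Emit:
drive_tool(deltas=[0.1,0,0.2,0,0.2,0,0.4,0,0.2,0,0.45,0,0.2,0,0.45,0])

```text
t: 13.8
tcp_pos: [0.4899, 0.0106, 0.1004]
tool_rot: [0.991, 0.133, 0.007, -0.009]
force: [-1.6, 0.4, 5.8]
finger_gap: 0.272
```

```bash
python3 - <<'E'
from mv import *
from station import manip
plan()
s=manip.snapshot('side'); np.savez('side11.npz',**s); crop(s,300,190,70,80,8,'pics/r4.png')
E
```

```text
t 13.80 tcp [0.4899 0.0106 0.1004] ang 15.2 tilt 1.32 F [-1.6  0.4  5.8] gap 0.272 q6 1.06
```

View pics/r4.png

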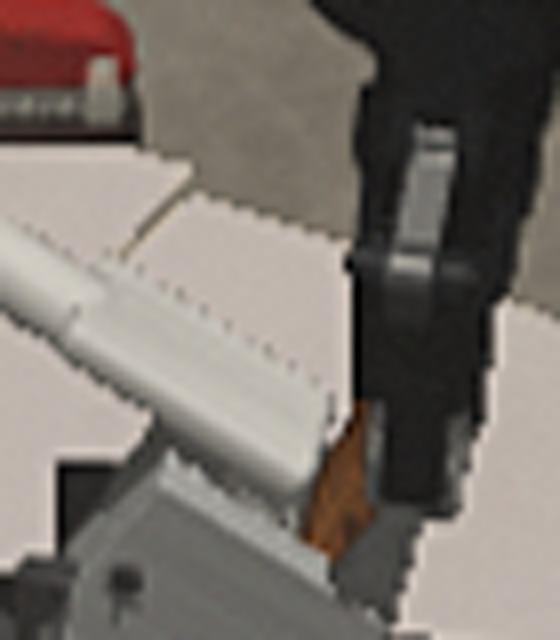

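Emit:
drive_tool(deltas=[0,0,0,0,0,0,0,0,0,0,0,0,0,0,0,0,0,0,0,0,0,0,0,0], hand=5.5)

```text
t: 14.45
tcp_pos: [0.4898, 0.0106, 0.1004]
tool_rot: [0.991, 0.133, 0.007, -0.009]
force: [-0.6, 0.9, -0.3]
finger_gap: 0.642
```

Emit:
drive_tool(deltas=[0,0,-1.5,0,0,0,-4,0,0,0,-7,0,0,0,-10,0,0,0,-11,0,0,0,-11,0])

```text
t: 15.05
tcp_pos: [0.4894, 0.0083, 0.2115]
tool_rot: [0.991, 0.133, 0.009, -0.008]
force: [0.1, 0.0, -0.9]
finger_gap: 0.643
```

```bash
python3 - <<'E'
from mv import *
from station import manip
plan()
s=manip.snapshot('side'); np.savez('side12.npz',**s); crop(s,290,180,90,90,7,'pics/u.png')
E
```

```text
t 15.05 tcp [0.4894 0.0083 0.2115] ang 15.2 tilt 1.40 F [ 0.1  0.  -0.9] gap 0.643 q6 1.06
```

View pics/u.png

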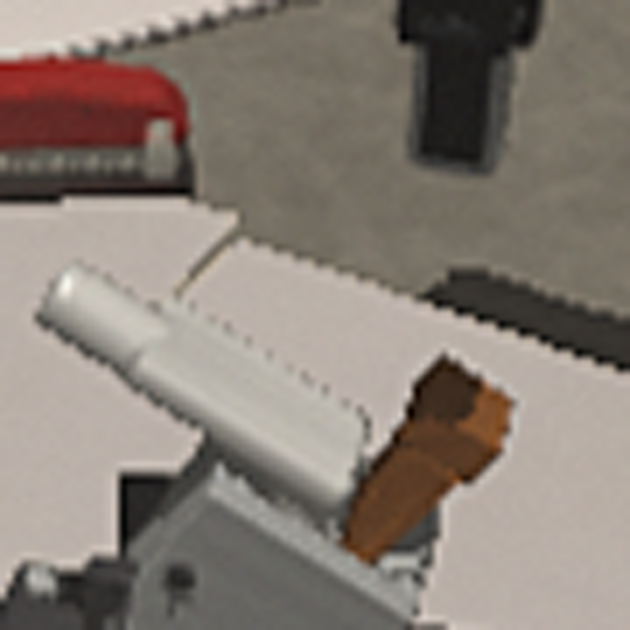

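The wedge is seated leaning in the slot, its head near pixel (355,237) in the side view, and the gripper is clear of it. Next is the tapper, using the same jaw direction, which stays clear of the turquoise one.

```bash
python3 - <<'E'
from mv import *
plan(((.458,-.2385,.20),15.1),((.458,-.2385,.054),15.1))
E
```

```text
t 15.10 tcp [0.4884 0.0085 0.2103] ang 15.2 tilt 1.33 F [-0.4 -0.2 -0.7] gap 0.644 q6 1.06
   [-9.44 23.04  0.51] turn 0.1 dist 24.9
   [-9.69 23.26 15.1 ] turn 0.1 dist 29.4
```

Emit:
drive_tool(deltas=[-1.7,4.2,0,0,-3.4,8.4,0,0,-5.1,12.6,0,0,-6.8,16.8,0,0,-8.5,21,1,0,-9.5,23,3,0,-9.6,23.1,6,0,-9.6,23.1,8,0,-9.6,23.1,8,0], hand=5.6)

```text
t: 16.0
tcp_pos: [0.4546, -0.2361, 0.1208]
tool_rot: [0.991, 0.132, 0.004, -0.013]
force: [-0.1, 0.3, -0.7]
finger_gap: 0.66
```

```bash
python3 - <<'E'
from mv import *
from station import manip
plan(((.458,-.2385,.054),15.1))
s=manip.snapshot('side'); np.savez('side13.npz',**s); crop(s,360,120,120,120,5,'pics/v.png')
s=manip.snapshot('top'); np.savez('top13.npz',**s); crop(s,380,240,120,90,6,'pics/w.png')
E
```

```text
t 16.00 tcp [ 0.4546 -0.2361  0.1208] ang 15.2 tilt 1.53 F [-0.1  0.3 -0.7] gap 0.660 q6 0.57
   [0.19 0.48 6.67] turn 0.1 dist 6.7
```

View pics/v.png

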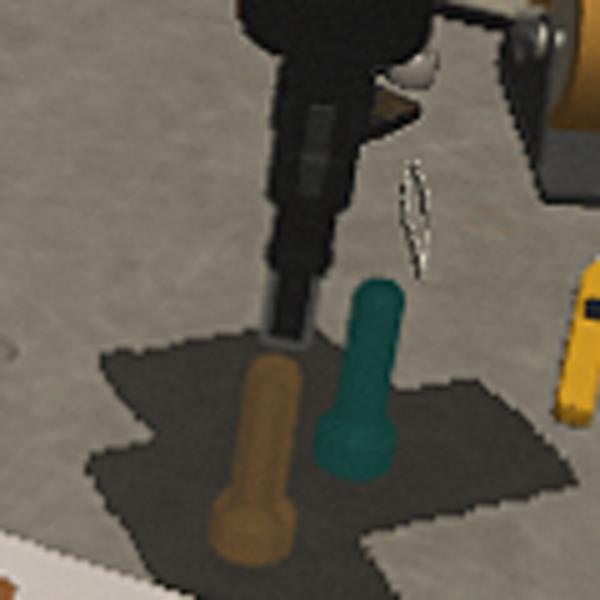

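View pics/w.png

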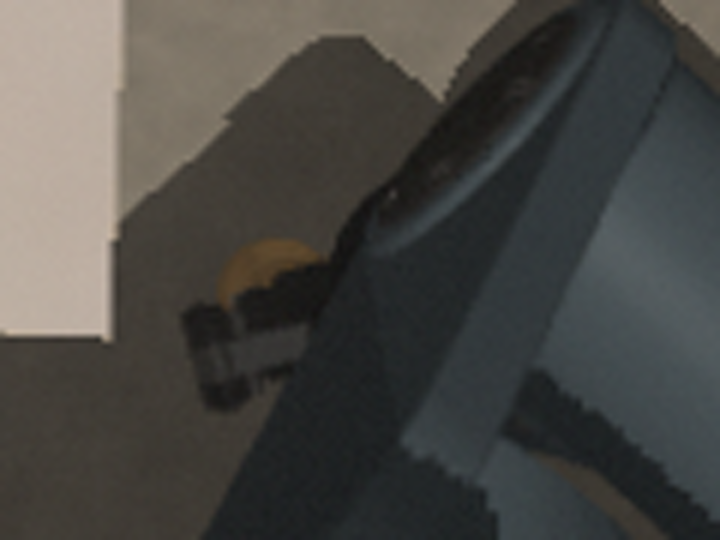

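Emit:
drive_tool(deltas=[0.2,0.4,1.5,0,0.2,0.4,3,0,0.2,0.4,4.5,0,0.2,0.4,6,0,0.2,0.4,6.7,0,0.2,0.4,6.7,0])

```text
t: 16.7
tcp_pos: [0.4606, -0.239, 0.0567]
tool_rot: [0.991, 0.133, 0.006, -0.01]
force: [0.5, 0.6, 0.1]
finger_gap: 0.651
```

```bash
python3 - <<'E'
from mv import *
from station import manip
plan(((.458,-.2385,.054),15.1))
s=manip.snapshot('side'); np.savez('side14.npz',**s); crop(s,360,120,120,120,5,'pics/x.png')
E
```

```text
t 16.70 tcp [ 0.4606 -0.239   0.0567] ang 15.3 tilt 1.37 F [0.5 0.6 0.1] gap 0.651 q6 0.57
   [-0.24 -0.11  0.27] turn 0.2 dist 0.4
```

View pics/x.png

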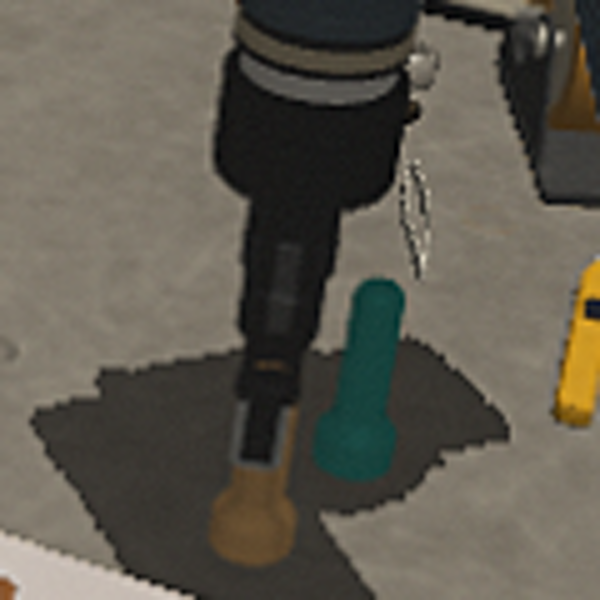

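Emit:
drive_tool(deltas=[-0.2,0,0.1,0,-0.2,0,0.1,0])

```text
t: 16.95
tcp_pos: [0.4591, -0.2401, 0.0569]
tool_rot: [0.991, 0.133, 0.007, -0.009]
force: [-0.3, 0.4, -0.3]
finger_gap: 0.655
```

Emit:
drive_tool(deltas=[0,0,0,0,0,0,0,0,0,0,0,0,0,0,0,0,0,0,0,0,0,0,0,0,0,0,0,0], hand=1.5, squeeze=60)

```text
t: 17.65
tcp_pos: [0.4593, -0.2401, 0.0574]
tool_rot: [0.991, 0.133, 0.007, -0.009]
force: [-0.3, 0.8, 6.1]
finger_gap: 0.261
```

Emit:
drive_tool(deltas=[0,0,-2,0,0,0,-5,0,0,0,-9,0,0,0,-13,0,0,0,-17,0,0,0,-18,0,0,0,-18,0])

```text
t: 18.35
tcp_pos: [0.4577, -0.2443, 0.2385]
tool_rot: [0.991, 0.133, 0.008, -0.008]
force: [0.3, 0.0, -1.6]
finger_gap: 0.265
```

```bash
python3 - <<'E'
from mv import *
from station import manip
plan()
s=manip.snapshot('side'); np.savez('side15.npz',**s); crop(s,360,80,120,120,5,'pics/y.png')
E
```

```text
t 18.35 tcp [ 0.4577 -0.2443  0.2385] ang 15.3 tilt 1.31 F [ 0.3  0.  -1.6] gap 0.265 q6 0.57
```

View pics/y.png

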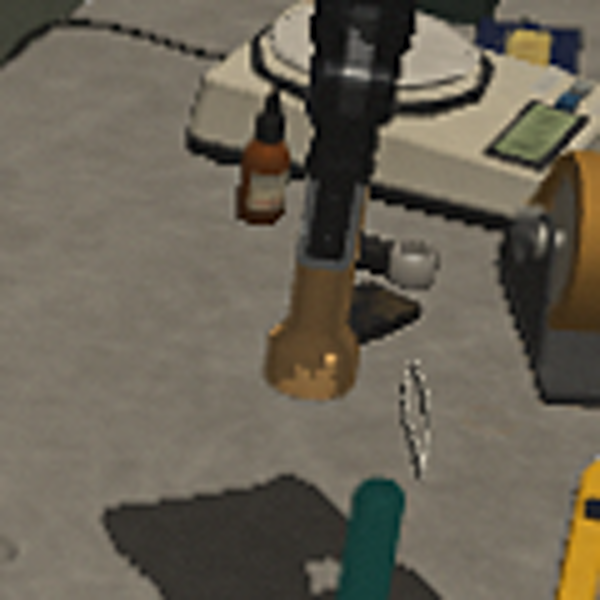

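```bash
python3 - <<'E'
from mv import *
s=load('side12.npz'); c=-s['R'].T@s['t']
for n,uv in(('high',(447,356)),('midr',(478,385)),('low',(512,402)),('lowbot',(462,482)),('neckL',(408,418))):
  for y in(12,-12):
    r=rays(s,[(290+uv[0]/7-.5,180+uv[1]/7-.5)])[0]@s['R']; X=c+r*(((mouth+hy*y/1000-c)@hy)/(r@hy)); d=(X-mouth)*1000
    print(n,y,'sx %.1f sz %.1f'%(d@sx,d@sz))
plan((mouth-.0146*hx-.010*hx+[0,0,.15-.084+.057],15.1))
E
python3 - <<'E'
import cv2;im=cv2.imread('pics/u.png');cv2.imwrite('pics/u2.png',cv2.resize(im[320:600,320:560],None,fx=3,fy=3,interpolation=cv2.INTER_NEAREST)[:600,:720])
E
```

```text
high 12 sx 15.6 sz 65.8
high -12 sx 9.5 sz 49.1
midr 12 sx 4.6 sz 63.5
midr -12 sx -1.8 sz 46.7
low 12 sx -4.9 sz 64.7
low -12 sx -11.7 sz 48.0
lowbot 12 sx -9.2 sz 35.3
lowbot -12 sx -16.1 sz 17.7
neckL 12 sx 12.7 sz 43.2
neckL -12 sx 6.5 sz 25.8
t 18.40 tcp [ 0.4568 -0.2434  0.2368] ang 15.3 tilt 1.34 F [-0.2 -0.1 -1.7] gap 0.264 q6 0.57
   [  9.32 -23.64   3.53] turn 0.2 dist 25.7
```

View pics/u2.png

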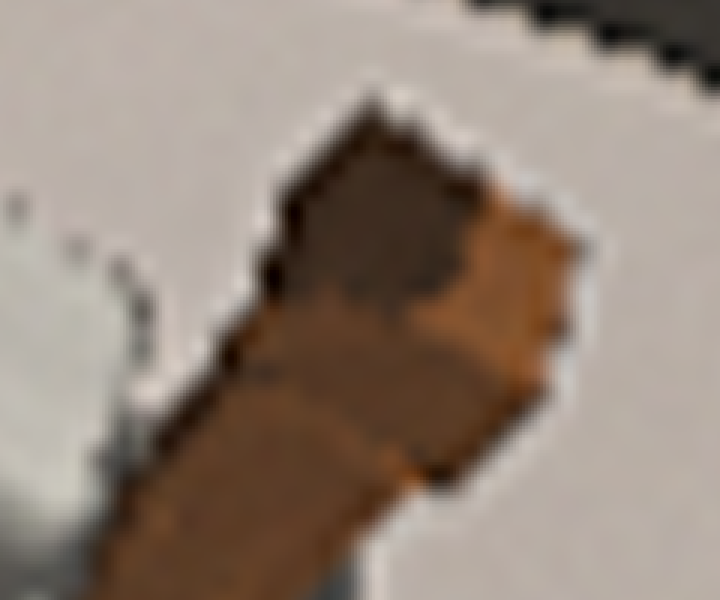

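```bash
python3 - <<'E'
from mv import *
plan((mouth-.0231*hx+[0,0,.145-.084+.057],15.1),(mouth-.0231*hx+[0,0,.22-.084],15.1))
E
```

```text
t 18.40 tcp [ 0.4568 -0.2434  0.2368] ang 15.3 tilt 1.34 F [-0.2 -0.1 -1.7] gap 0.264 q6 0.57
   [  9.47 -23.63   4.03] turn 0.2 dist 25.8
   [  9.5  -23.66   2.23] turn 0.2 dist 25.6
```

Emit:
drive_tool(deltas=[1.7,-4.2,0,0,3.4,-8.4,0,0,5.1,-12.6,0,0,6.8,-16.8,0,0,8.5,-21,0.5,0,9.4,-23.3,1.5,0,9.5,-23.6,2.2,0,9.5,-23.6,2.8,0,9.5,-23.6,2.8,0])

```text
t: 19.3
tcp_pos: [0.4852, 0.0092, 0.2123]
tool_rot: [0.991, 0.133, 0.005, -0.01]
force: [-0.5, -0.6, -1.5]
finger_gap: 0.265
```

```bash
python3 - <<'E'
from mv import *
from station import manip
plan((mouth-.0231*hx+[0,0,.145-.084+.057],15.1))
s=manip.snapshot('side'); np.savez('side16.npz',**s); crop(s,300,140,110,120,6,'pics/z1.png')
E
```

```text
t 19.30 tcp [0.4852 0.0092 0.2123] ang 15.2 tilt 1.26 F [-0.5 -0.6 -1.5] gap 0.265 q6 1.06
   [ 0.11 -0.06  1.03] turn 0.1 dist 1.0
```

View pics/z1.png

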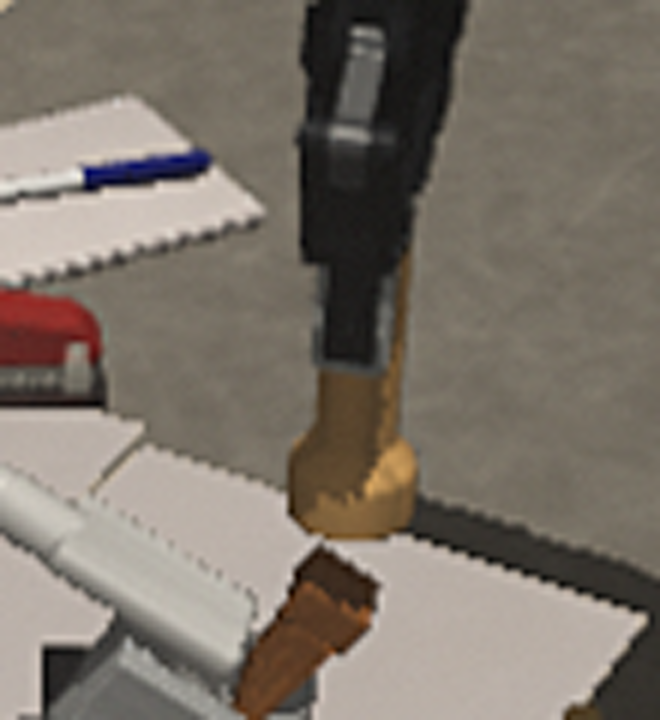

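Emit:
drive_tool(deltas=[0.1,0,0.6,0,0.1,0,1.2,0,0.1,0,1.8,0,0.1,0,2.1,0,0.1,0,2.3,0,0.1,0,2.3,0], squeeze=80)

```text
t: 19.95
tcp_pos: [0.487, 0.0094, 0.1901]
tool_rot: [0.991, 0.132, 0.006, -0.01]
force: [-0.4, -0.2, -0.5]
finger_gap: 0.261
```

```bash
python3 - <<'E'
from mv import *
from station import manip
plan()
s=manip.snapshot('side'); np.savez('side17.npz',**s); crop(s,300,140,110,120,6,'pics/z2.png')
E
```

```text
t 19.95 tcp [0.487  0.0094 0.1901] ang 15.2 tilt 1.27 F [-0.4 -0.2 -0.5] gap 0.261 q6 1.06
```

View pics/z2.png

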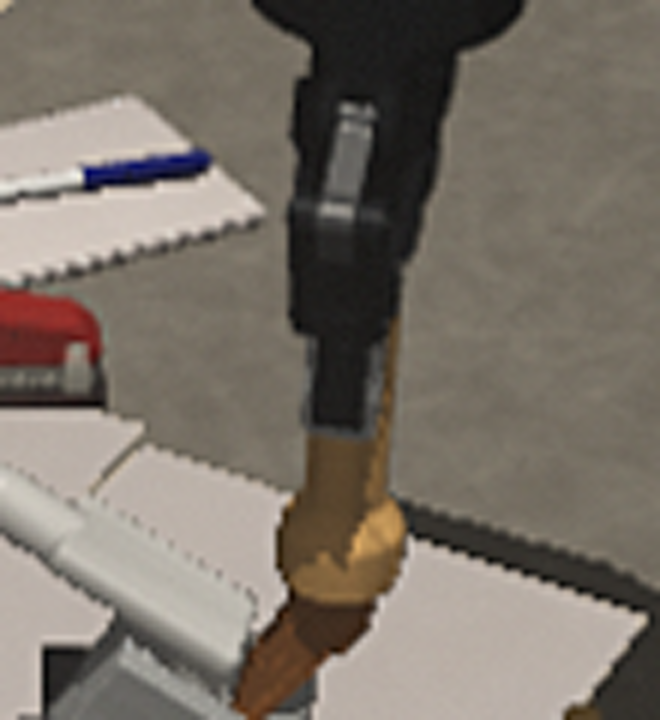

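Emit:
drive_tool(deltas=[0.1,0,0.2,0,0.2,0,0.35,0,0.3,0,0.5,0,0.3,0,0.5,0])

```text
t: 20.4
tcp_pos: [0.4903, 0.0104, 0.1853]
tool_rot: [0.991, 0.132, 0.006, -0.009]
force: [-1.2, -0.1, 2.8]
finger_gap: 0.258
```

Emit:
drive_tool(deltas=[0.1,0,0.2,0,0.2,0,0.35,0,0.3,0,0.5,0,0.3,0,0.5,0])

```text
t: 20.8
tcp_pos: [0.4936, 0.0114, 0.1804]
tool_rot: [0.991, 0.132, 0.006, -0.009]
force: [-0.8, -0.3, 3.7]
finger_gap: 0.257
```

```bash
python3 - <<'E'
from mv import *
from station import manip
plan()
s=manip.snapshot('side'); np.savez('side18.npz',**s); crop(s,300,140,110,120,6,'pics/z3.png')
E
```

```text
t 20.80 tcp [0.4936 0.0114 0.1804] ang 15.2 tilt 1.31 F [-0.8 -0.3  3.7] gap 0.257 q6 1.07
```

View pics/z3.png

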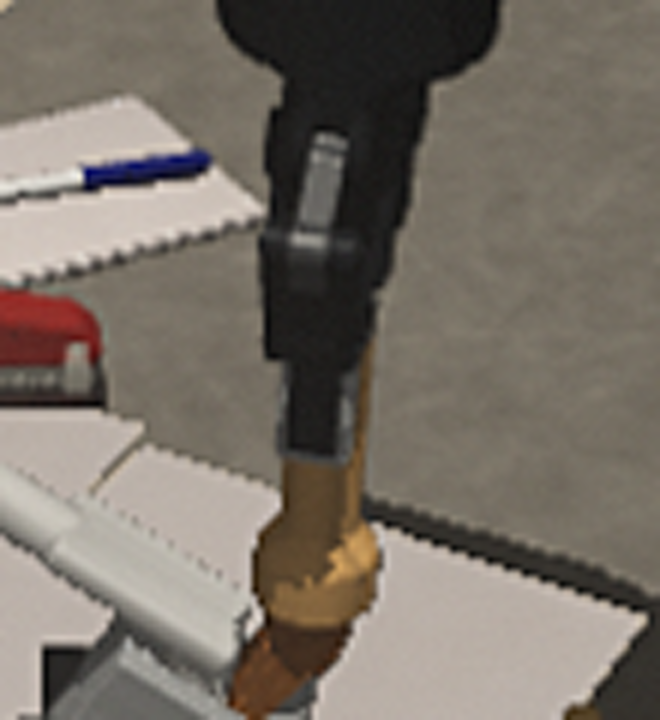

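Emit:
drive_tool(deltas=[0.05,0,0.2,0,0.1,0,0.4,0,0.15,0,0.5,0,0.15,0,0.5,0])

```text
t: 21.25
tcp_pos: [0.4961, 0.012, 0.1761]
tool_rot: [0.991, 0.132, 0.008, -0.009]
force: [-1.4, -0.4, 7.4]
finger_gap: 0.256
```

```bash
python3 - <<'E'
from mv import *
from station import manip
plan()
s=manip.snapshot('side'); np.savez('side19.npz',**s); crop(s,300,160,90,100,7,'pics/z4.png')
E
```

```text
t 21.25 tcp [0.4961 0.012  0.1761] ang 15.2 tilt 1.38 F [-1.4 -0.4  7.4] gap 0.256 q6 1.07
```

View pics/z4.png

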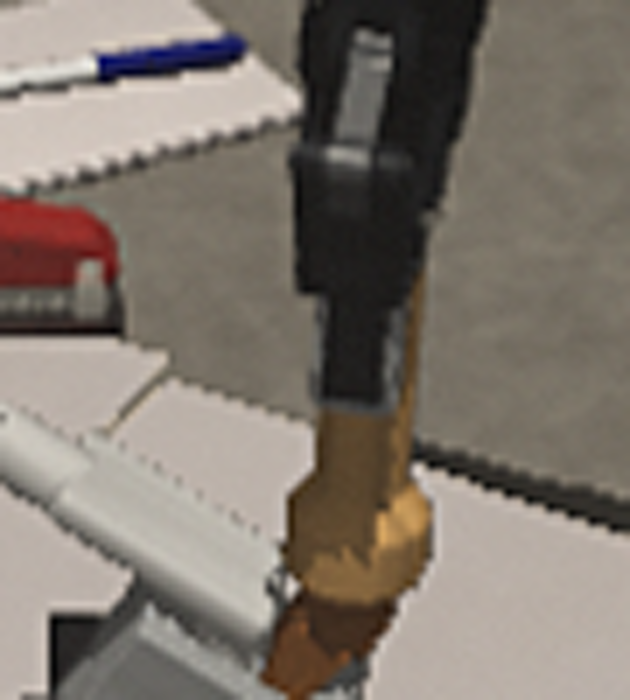

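Emit:
drive_tool(deltas=[0,0,0.2,0,0,0,0.4,0,0,0,0.5,0,0,0,0.5,0])

```text
t: 21.7
tcp_pos: [0.498, 0.0124, 0.1725]
tool_rot: [0.991, 0.132, 0.01, -0.009]
force: [-0.2, 1.8, 10.1]
finger_gap: 0.258
```

```bash
python3 - <<'E'
from mv import *
from station import manip
plan()
s=manip.snapshot('side'); np.savez('side20.npz',**s); crop(s,300,160,90,100,7,'pics/z5.png')
E
```

```text
t 21.70 tcp [0.498  0.0124 0.1725] ang 15.1 tilt 1.57 F [-0.2  1.8 10.1] gap 0.258 q6 1.07
```

View pics/z5.png

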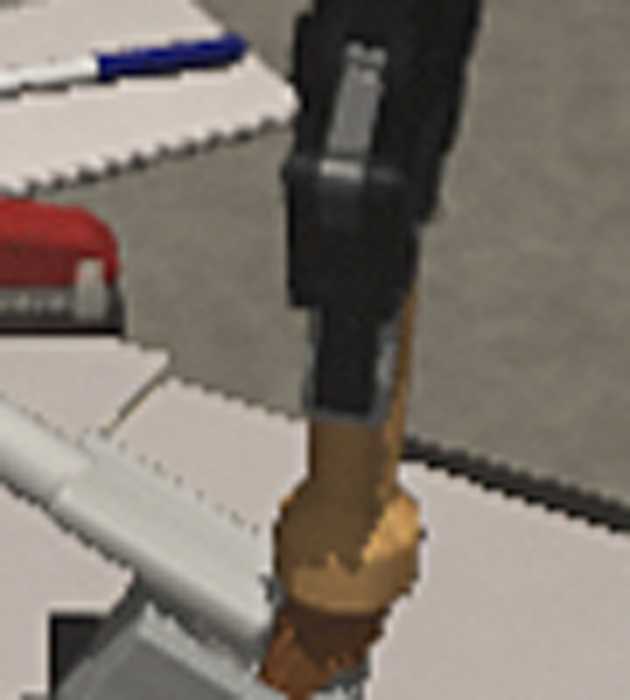

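Emit:
drive_tool(deltas=[-0.1,0,0.2,0,-0.2,0,0.4,0,-0.2,0,0.5,0,-0.2,0,0.6,0,-0.2,0,0.6,0])

```text
t: 22.25
tcp_pos: [0.4991, 0.0125, 0.1699]
tool_rot: [0.991, 0.131, 0.014, -0.009]
force: [-3.3, 3.8, 25.0]
finger_gap: 0.255
```

```bash
python3 - <<'E'
from mv import *
from station import manip
plan()
s=manip.snapshot('side'); np.savez('side21.npz',**s); crop(s,300,160,90,100,7,'pics/z6.png')
E
```

```text
t 22.25 tcp [0.4991 0.0125 0.1699] ang 15.1 tilt 1.92 F [-3.3  3.8 25. ] gap 0.255 q6 1.07
```

View pics/z6.png

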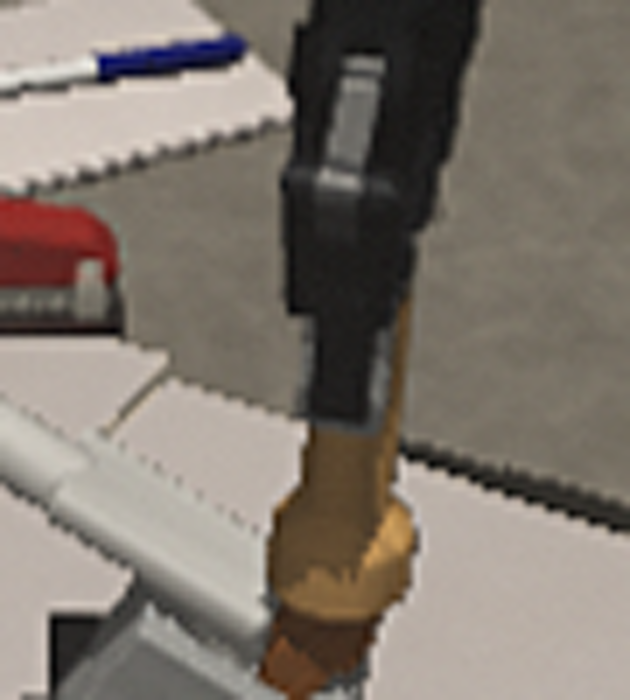

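Emit:
drive_tool(deltas=[0,0,-0.5,0,-0.3,0,-1.5,0,-0.6,0,-3,0,-0.6,0,-4.5,0,-0.6,0,-4.5,0])

```text
t: 22.8
tcp_pos: [0.493, 0.0097, 0.2158]
tool_rot: [0.991, 0.131, 0.015, -0.009]
force: [1.2, -0.8, -1.7]
finger_gap: 0.257
```

```bash
python3 - <<'E'
from mv import *
from station import manip
plan()
s=manip.snapshot('side'); np.savez('side22.npz',**s); crop(s,300,190,72,75,10,'pics/z7.png')
a=load('side12.npz'); crop(a,300,190,72,75,10,'pics/z8.png')
# stake displacement via phase correlation on horn/tip region
g=lambda f:cv2.cvtColor(f['frame'],cv2.COLOR_RGB2GRAY).astype(np.float32)
for w in((293,215,25,22),(300,215,30,30),(312,228,25,25)):
    x,y,ww,hh=w; print(w,cv2.phaseCorrelate(g(a)[y:y+hh,x:x+ww],g(s)[y:y+hh,x:x+ww],cv2.createHanningWindow((ww,hh),cv2.CV_32F)))
print(proj(s,[S(60,0,20),S(64,0,20)]))
E
```

```text
t 22.80 tcp [0.493  0.0097 0.2158] ang 15.1 tilt 2.03 F [ 1.2 -0.8 -1.7] gap 0.257 q6 1.06
(293, 215, 25, 22) ((0.2882843687855505, -0.6115834536789695), 1.0226396067937216)
(300, 215, 30, 30) ((-0.3762600047086444, -0.2490833025170307), 1.0336493746439617)
(312, 228, 25, 25) ((0.5228434244024207, 0.4101005836124969), 0.9915661159515381)
[[320.37868112 229.45680091]
 [318.52796952 228.28183271]]
```

View pics/z7.png

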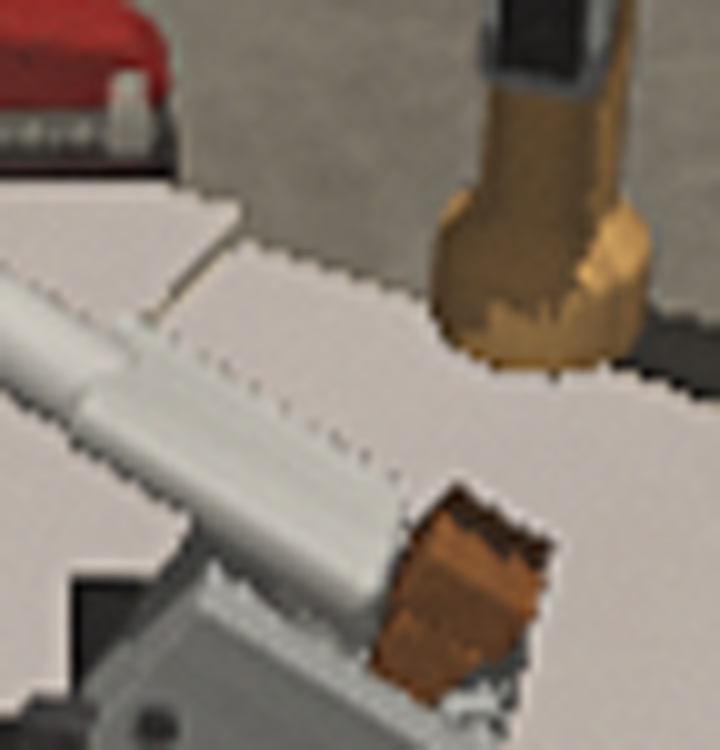

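View pics/z8.png

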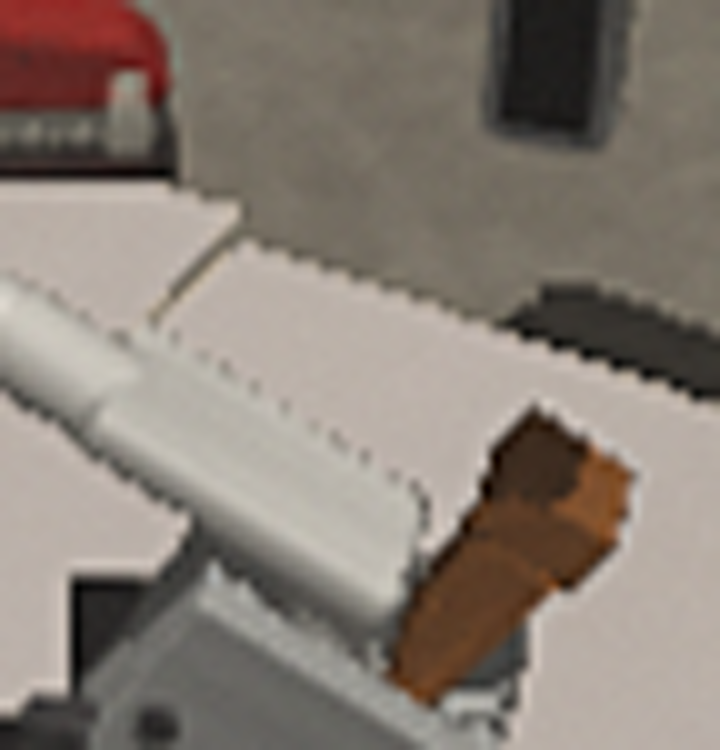

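```bash
cat > chk.py <<'E'
from mv import *
def chk(f,high):
    a=load('side12.npz'); s=load(f); c=-s['R'].T@s['t']
    g=lambda f:cv2.cvtColor(f['frame'],cv2.COLOR_RGB2GRAY).astype(np.float32)
    mask=np.zeros((480,640),bool)
    A,B=g(a)[208:250,292:342],g(s)[208:250,292:342]
    k=8; A8=cv2.resize(A,None,fx=k,fy=k,interpolation=cv2.INTER_CUBIC);B8=cv2.resize(B,None,fx=k,fy=k,interpolation=cv2.INTER_CUBIC)
    for (x,y,w,h) in((5,4,22,18),(10,10,20,18),(4,4,34,30)):
        T=A8[y*k:(y+h)*k,x*k:(x+w)*k]; r=cv2.matchTemplate(B8,T,cv2.TM_CCOEFF_NORMED); _,m,_,p=cv2.minMaxLoc(r); d=(np.array(p)/k-[x,y]); print('stake shift px',d,'score %.3f'%m,'mm',-(d@np.array([1.85,1.17]))/np.hypot(1.85,1.17)/np.hypot(1.85,1.17)*4)
    for uv in high:
        r=rays(s,[uv])[0]@s['R']; X=c+r*(((mouth-.012*hy-c)@hy)/(r@hy)); d=(X-mouth)*1000; print('head corner sx %.1f sz %.1f -> depth %.1f'%(d@sx,d@sz,80-d@sz))
E
python3 -c "
from chk import *
chk('side22.npz',[(345.5,238.3),(355,244)])"
```

```text
stake shift px [0. 0.] score 0.898 mm -0.0
stake shift px [-0.125  0.   ] score 0.947 mm 0.1930542221480152
stake shift px [0. 0.] score 0.952 mm -0.0
head corner sx 10.9 sz 24.8 -> depth 55.2
head corner sx -9.8 sz 25.5 -> depth 54.5
```

```bash
cat >> chk.py <<'E'
def prof(f,ref='side12.npz'):
    a=load(ref); s=load(f)
    for (x0,x1,z) in((90,120,12),(90,120,9),(62,90,18),(62,90,16),(0,30,16)):
        o=[]
        for c in(a,s):
            xs=np.arange(x0,x1,.25); p=proj(c,[S(x,4,z) for x in xs]).astype(np.float32)
            im=c['frame'].astype(np.float32); o.append(cv2.remap(im,p[:,0].reshape(1,-1),p[:,1].reshape(1,-1),cv2.INTER_LINEAR)[0])
        n=o[0].shape[0]; best=[]
        for k in range(-10,41):
            A=o[0][max(0,-k):n-max(0,k)]; B=o[1][max(0,k):n-max(0,-k)]; best.append((np.abs(A-B).mean(),k*.25))
        print((x0,x1,z),'contrast %.0f'%np.ptp(o[0].sum(1)),sorted(best)[:3])
E
python3 -c "
from chk import *
prof('side22.npz')"
```

```text
(90, 120, 12) contrast 209 [(np.float32(1.6688327), 4.0), (np.float32(1.8634646), 4.25), (np.float32(2.8189144), 3.75)]
(90, 120, 9) contrast 89 [(np.float32(1.3080585), 4.0), (np.float32(1.4618645), 3.75), (np.float32(1.5615613), 4.25)]
(62, 90, 18) contrast 67 [(np.float32(0.95892733), 3.75), (np.float32(1.0423942), 3.5), (np.float32(1.1131796), 4.0)]
(62, 90, 16) contrast 70 [(np.float32(0.81295973), 3.75), (np.float32(0.84938896), 4.0), (np.float32(0.9666607), 3.5)]
(0, 30, 16) contrast 419 [(np.float32(4.8947763), 3.75), (np.float32(5.346443), 3.5), (np.float32(5.471946), 4.0)]
```

Travel measures about 3.9 mm and depth about 55 mm, so it looks tight. I'll give one more firm push with the foot to be sure.

Emit:
drive_tool(deltas=[0.2,-0.1,1.5,0,0.4,-0.2,3,0,0.4,-0.2,4,0,0.4,-0.2,4.5,0,0.4,-0.2,4.8,0,0.4,-0.2,4.8,0])

```text
t: 23.45
tcp_pos: [0.4963, 0.0141, 0.1692]
tool_rot: [0.991, 0.131, 0.014, -0.009]
force: [-6.1, 1.0, 20.8]
finger_gap: 0.256
```

Emit:
drive_tool(deltas=[0,0,0.2,0,0,0,0.3,0,0,0,0.4,0,0,0,0.4,0])

```text
t: 23.85
tcp_pos: [0.4964, 0.0142, 0.169]
tool_rot: [0.991, 0.132, 0.015, -0.009]
force: [-9.3, -0.3, 30.4]
finger_gap: 0.261
```

Emit:
drive_tool(deltas=[0,0,-0.5,0,-0.3,0,-2,0,-0.6,0,-4,0,-0.6,0,-6,0,-0.6,0,-6.5,0,-0.6,0,-6.5,0])

```text
t: 24.45
tcp_pos: [0.4892, 0.0111, 0.2341]
tool_rot: [0.991, 0.132, 0.016, -0.009]
force: [-0.2, 0.1, -1.5]
finger_gap: 0.261
```

```bash
python3 - <<'E'
from chk import *
from station import manip
plan(((.452,-.17,.225),15.1))
s=manip.snapshot('side'); np.savez('side23.npz',**s); crop(s,290,140,120,120,6,'pics/z9.png')
prof('side23.npz')
E
```

```text
t 24.45 tcp [0.4892 0.0111 0.2341] ang 15.1 tilt 2.04 F [-0.2  0.1 -1.5] gap 0.261 q6 1.07
   [-8.35 16.51  0.41] turn 0.0 dist 18.5
(90, 120, 12) contrast 209 [(np.float32(1.9051344), 4.25), (np.float32(1.9857867), 4.0), (np.float32(3.0493674), 4.5)]
(90, 120, 9) contrast 89 [(np.float32(1.1223865), 4.0), (np.float32(1.2092975), 3.75), (np.float32(1.4906231), 4.25)]
(62, 90, 18) contrast 67 [(np.float32(1.2689071), 3.75), (np.float32(1.2904832), 4.0), (np.float32(1.4501886), 3.5)]
(62, 90, 16) contrast 70 [(np.float32(1.4062737), 4.0), (np.float32(1.4977549), 3.75), (np.float32(1.5147101), 4.25)]
(0, 30, 16) contrast 419 [(np.float32(4.772591), 3.75), (np.float32(4.8918924), 4.0), (np.float32(5.5877643), 4.25)]
```

View pics/z9.png

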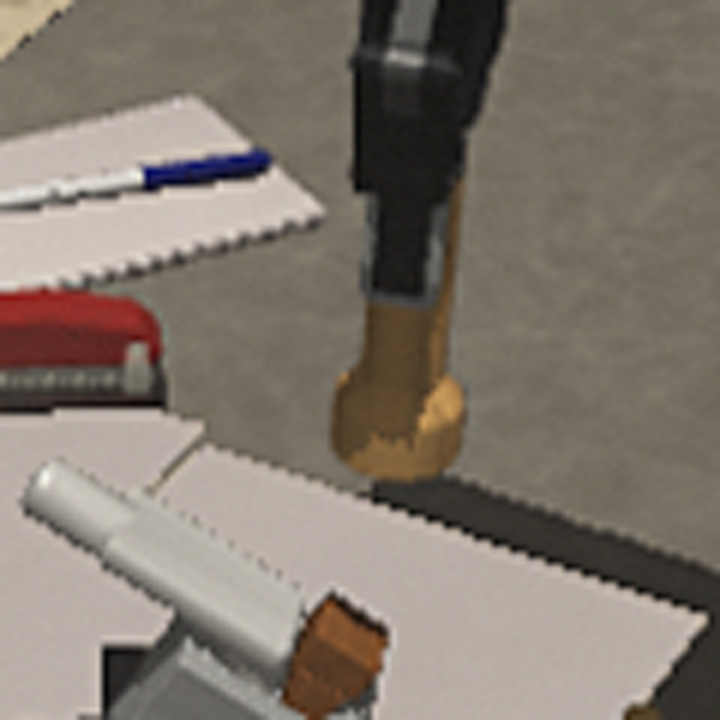

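```bash
python3 - <<'E'
from mv import *
plan(((.459,-.238,.22),15.1),((.459,-.238,.0625),15.1))
E
```

```text
t 24.50 tcp [0.4886 0.0112 0.2333] ang 15.1 tilt 1.97 F [ 0.8 -1.1 -2.1] gap 0.260 q6 1.07
   [-9.4  23.3   0.71] turn 0.0 dist 25.1
   [-9.9  23.52 16.45] turn 0.0 dist 30.4
```

Emit:
drive_tool(deltas=[-1.7,4.2,0,0,-3.4,8.4,0,0,-5.1,12.6,0,0,-6.8,16.8,0.5,0,-8.5,21,2,0,-9.5,23,5,0,-9.7,23.3,8.5,0,-9.8,23.4,12,0,-9.9,23.5,15,0,-9.9,23.5,16,0,-9.9,23.5,16,0])

```text
t: 25.6
tcp_pos: [0.4575, -0.2368, 0.0649]
tool_rot: [0.991, 0.132, 0.013, -0.011]
force: [-0.2, -0.4, -0.6]
finger_gap: 0.26
```

```bash
python3 - <<'E'
from mv import *
from station import manip
plan(((.459,-.238,.0575),15.1))
s=manip.snapshot('side'); np.savez('side24.npz',**s); crop(s,360,120,120,120,5,'pics/y1.png')
E
```

```text
t 25.60 tcp [ 0.4575 -0.2368  0.0649] ang 15.1 tilt 1.94 F [-0.2 -0.4 -0.6] gap 0.260 q6 0.55
   [0.09 0.17 0.74] turn 0.0 dist 0.8
```

View pics/y1.png

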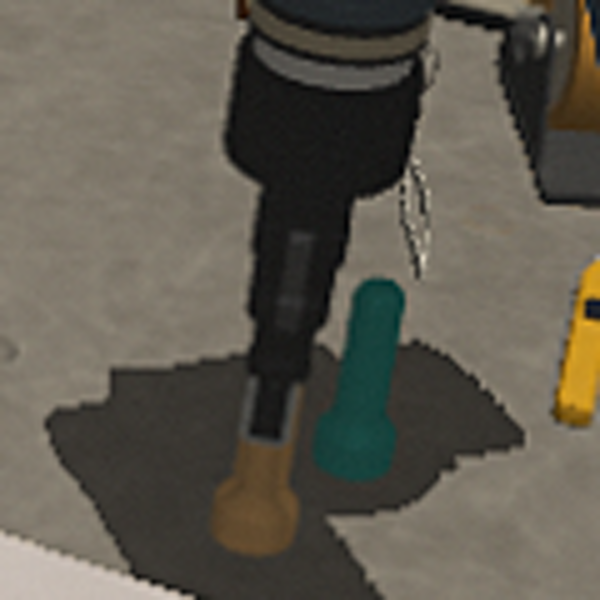

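Emit:
drive_tool(deltas=[0,0,0.3,0,0,0,0.6,0,0,0,0.8,0,0,0,0.8,0])

```text
t: 26.05
tcp_pos: [0.4589, -0.2374, 0.0587]
tool_rot: [0.991, 0.132, 0.014, -0.009]
force: [0.4, 0.9, -2.1]
finger_gap: 0.258
```

Emit:
drive_tool(deltas=[0,0,0.1,0,0,0,0.2,0,0,0,0.3,0,0,0,0.3,0])

```text
t: 26.45
tcp_pos: [0.4594, -0.2375, 0.0574]
tool_rot: [0.991, 0.132, 0.015, -0.009]
force: [-0.3, 1.3, 10.6]
finger_gap: 0.258
```

Emit:
drive_tool(deltas=[0,0,-0.05,0,0,0,-0.05,0], squeeze=20)

```text
t: 26.65
tcp_pos: [0.4597, -0.2377, 0.0583]
tool_rot: [0.991, 0.132, 0.015, -0.009]
force: [0.2, -0.5, -1.5]
finger_gap: 0.262
```

Emit:
drive_tool(deltas=[0,0,0,0,0,0,0,0,0,0,0,0,0,0,0,0,0,0,0,0,0,0,0,0,0,0,0,0], hand=6)

```text
t: 27.35
tcp_pos: [0.4597, -0.2377, 0.0582]
tool_rot: [0.991, 0.132, 0.015, -0.009]
force: [-0.5, 0.8, -0.1]
finger_gap: 0.701
```

Emit:
drive_tool(deltas=[0,0,-2,0,0,0,-5,0,0,0,-9,0,0,0,-13,0,0,0,-16,0,0,0,-16,0])

```text
t: 27.95
tcp_pos: [0.4574, -0.2429, 0.2225]
tool_rot: [0.991, 0.132, 0.019, -0.005]
force: [0.9, -0.1, 0.8]
finger_gap: 0.707
```

```bash
python3 - <<'E'
from chk import *
from station import manip
plan()
s=manip.snapshot('side'); np.savez('side25.npz',**s); cv2.imwrite('pics/end_s.png',s['frame'][:,:,::-1])
s=manip.snapshot('top'); np.savez('top25.npz',**s); cv2.imwrite('pics/end_t.png',s['frame'][:,:,::-1])
prof('side25.npz')
E
```

```text
t 27.95 tcp [ 0.4574 -0.2429  0.2225] ang 15.2 tilt 2.19 F [ 0.9 -0.1  0.8] gap 0.707 q6 0.56
(90, 120, 12) contrast 209 [(np.float32(6.0964394), 4.25), (np.float32(6.142162), 4.0), (np.float32(6.4613314), 3.75)]
(90, 120, 9) contrast 89 [(np.float32(6.1516466), 3.5), (np.float32(6.2299385), 3.75), (np.float32(6.2926617), 3.25)]
(62, 90, 18) contrast 67 [(np.float32(6.031569), 2.75), (np.float32(6.087919), 2.5), (np.float32(6.1515203), 3.0)]
(62, 90, 16) contrast 70 [(np.float32(5.3101425), 2.25), (np.float32(5.3156214), 2.5), (np.float32(5.3581357), 2.0)]
(0, 30, 16) contrast 419 [(np.float32(8.379132), 3.75), (np.float32(8.680225), 3.5), (np.float32(9.069721), 4.0)]
```

View pics/end_s.png

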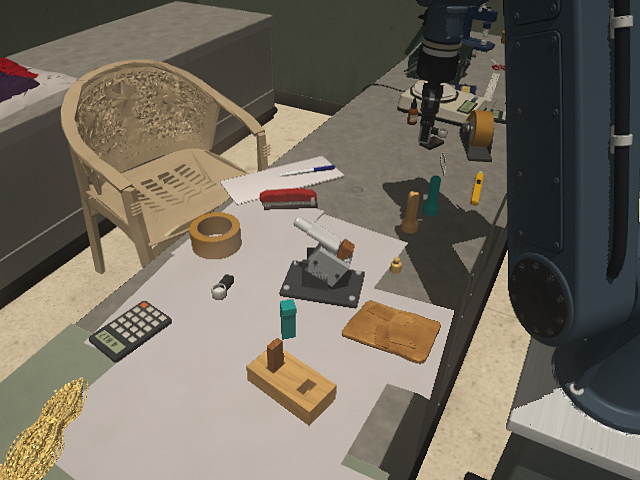

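View pics/end_t.png

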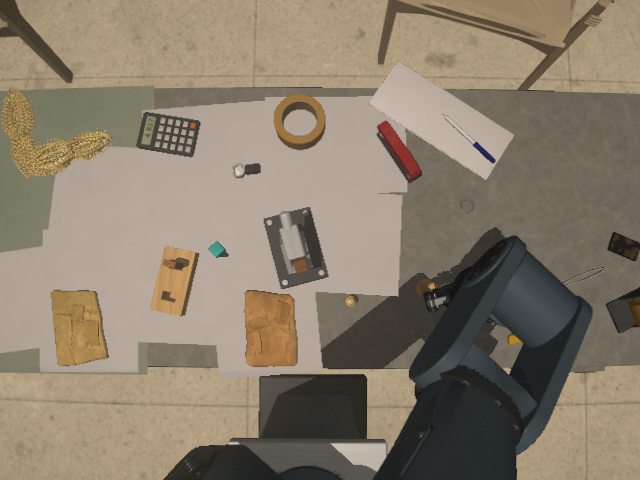

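```bash
python3 - <<'E'
from chk import *
prof('side25.npz','side0.npz')
s=load('side25.npz'); crop(s,380,165,70,80,7,'pics/e1.png')
a=load('side0.npz')
for n,(x,y,w,h) in dict(weight=(386,254,20,22),loupe=(205,268,35,36),stapler=(255,184,68,30)).items():
    print(n,np.abs(a['frame'][y:y+h,x:x+w].astype(int)-s['frame'][y:y+h,x:x+w]).mean())
E
```

```text
(90, 120, 12) contrast 237 [(np.float32(7.682848), 4.25), (np.float32(7.7881236), 4.0), (np.float32(7.80553), 4.5)]
(90, 120, 9) contrast 100 [(np.float32(7.465942), 3.25), (np.float32(7.518868), 3.5), (np.float32(7.598602), 3.75)]
(62, 90, 18) contrast 60 [(np.float32(7.000153), 2.5), (np.float32(7.0019403), 2.75), (np.float32(7.0640044), 2.25)]
(62, 90, 16) contrast 72 [(np.float32(6.0572357), 1.75), (np.float32(6.0956388), 1.5), (np.float32(6.111835), 2.0)]
(0, 30, 16) contrast 230 [(np.float32(36.000107), 4.25), (np.float32(36.19555), 4.0), (np.float32(36.637646), 4.5)]
weight 5.192424242424242
loupe 6.821428571428571
stapler 5.372222222222222
```

View pics/e1.png

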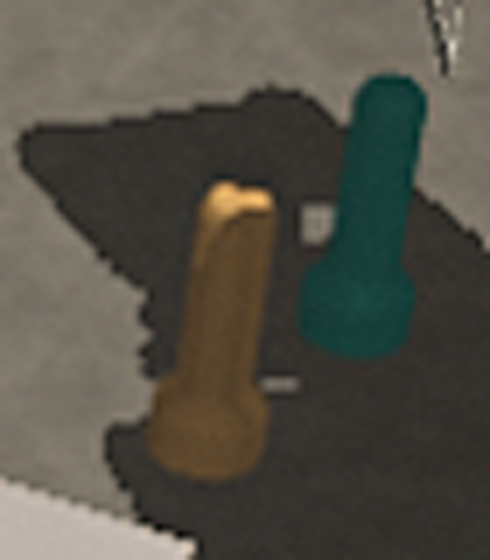

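```bash
sed -i 's/best.append((np.abs(A-B).mean(),k\*.25))/best.append((np.abs((A-A.mean(0))-(B-B.mean(0))).mean(),k*.25))/' chk.py; python3 - <<'E'
from chk import *
prof('side25.npz'); prof('side25.npz','side0.npz'); prof('side25.npz','side23.npz')
E
```

```text
(90, 120, 12) contrast 209 [(np.float32(1.3903997), 4.0), (np.float32(1.4104695), 4.25), (np.float32(2.527218), 3.75)]
(90, 120, 9) contrast 89 [(np.float32(1.1481315), 4.0), (np.float32(1.2088785), 3.75), (np.float32(1.4534823), 4.25)]
(62, 90, 18) contrast 67 [(np.float32(0.8383374), 3.75), (np.float32(0.94927716), 4.0), (np.float32(0.9530477), 3.5)]
(62, 90, 16) contrast 70 [(np.float32(0.65584147), 3.75), (np.float32(0.7442988), 3.5), (np.float32(0.77042717), 4.0)]
(0, 30, 16) contrast 419 [(np.float32(5.8771253), 3.75), (np.float32(5.9328713), 4.0), (np.float32(6.414656), 4.25)]
(90, 120, 12) contrast 237 [(np.float32(1.5454538), 4.25), (np.float32(1.8860918), 4.0), (np.float32(2.4007964), 4.5)]
(90, 120, 9) contrast 100 [(np.float32(1.0763761), 3.75), (np.float32(1.1126266), 4.0), (np.float32(1.435264), 3.5)]
(62, 90, 18) contrast 60 [(np.float32(0.8011314), 3.75), (np.float32(0.80114627), 4.0), (np.float32(0.9213195), 3.5)]
(62, 90, 16) contrast 72 [(np.float32(0.7099015), 3.75), (np.float32(0.79233754), 3.5), (np.float32(0.8180646), 4.0)]
(0, 30, 16) contrast 230 [(np.float32(36.869274), 3.25), (np.float32(36.97955), 3.0), (np.float32(37.084778), 3.5)]
(90, 120, 12) contrast 218 [(np.float32(0.6730503), 0.0), (np.float32(1.5926943), -0.25), (np.float32(1.623939), 0.25)]
(90, 120, 9) contrast 101 [(np.float32(0.71311957), 0.0), (np.float32(1.0762606), 0.25), (np.float32(1.1186043), -0.25)]
(62, 90, 18) contrast 65 [(np.float32(0.49642944), 0.0), (np.float32(0.5951507), 0.25), (np.float32(0.66612506), -0.25)]
(62, 90, 16) contrast 68 [(np.float32(0.55287826), 0.0), (np.float32(0.646413), 0.25), (np.float32(0.7152001), -0.25)]
(0, 30, 16) contrast 430 [(np.float32(1.7917879), 0.0), (np.float32(2.706735), -0.25), (np.float32(2.9804718), 0.25)]
```

```bash
python3 -c "
from station import manip
print(manip.sign_off()); print(manip.sense()['t'])"
```

```text
the job is handed in; nothing more can be done
None
the job is handed in; nothing more can be done
```

The wedge is driven tight in the slot, the tapper stands on the worktop and is released, and the job was handed in at about 28 s of the 58 s.

- **Setting the wedge:** The tool can only point straight down. So I tilted the wedge in the grip by pushing it lightly (7–8 N) against the rack's fixed edge at the empty pocket. I then set it thin end first in the leaning slot, about 31 mm deep, and let go.
- **Driving it:** I gripped the tapper by its handle and pushed the wedge in with its foot. Force rose from about 5 N to a hard stop: about 30 N with the tool moving only 0.2 mm.
- **Tapper:** It is back at its original spot, clear of the turquoise one. The gripper is open and well above it.

**Last checks:**
- The wedge is about 55 mm deep.
- The stake had moved about 4 mm, with single readings between 3.75 and 4.25 mm. It did not spring back after the tapper was lifted.
- In the last pictures the tapper looks upright, and the bar is still in its pocket.
- The weight, loupe and stapler look undisturbed. A before/after picture comparison there showed only a small difference, about what I'd expect from the overall brightness change.

**Checks that disagreed:**
- The two cameras differed by about 5 mm in height near the rack.
- My first estimate of the slot mouth was about 2 mm off along both horizontal directions. I refitted the edges before inserting the wedge.
- My first stake-travel comparisons were unusable: image matching locked onto the background, and a later one was skewed by brightness. In the corrected run, one reading against the starting picture fitted poorly because the wedge head had moved into view there. I relied on the others.

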